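# Load the scent diffuser and close its vent cover

## Robot

A 6-joint arm with a two-finger parallel gripper is mounted at the origin on the work surface. World frame = base frame: x ahead of the robot, y to its left, z up, the work surface at z = 0. Lengths are in m, angles in rad, forces in N, time in s.
With the tool pointing down it reaches from about 0.375 to 0.975 m from the base axis. Payload 3.8 kg.
Tool frame: the origin (TCP) lies on the centre line of the jaws, within the pads' length; the fingertips stand 14 mm ahead of it and the grasp point (between the pads) lies 5 mm behind it; z points along the fingers, x is the direction in which the jaws open and shut, and the axes are right-handed (so a half turn about z gives the same grasp; the last joint's range is limited). The gripper opens to 85 mm and grips with 20 to 120 N. Pads are 22 mm wide; open, the fingers measure 114 mm over their backs; the gripper's body (76 mm by 85 mm) begins 54 mm behind the grasp point. The pads swing forward as they close: fully open they stand 13 mm farther back than shut.
Start: joints at [-1.287, 0.264, 1.604, -0, 1.274, -0.037], TCP at [0.213, -0.641, 0.206] pointing down, gripper open.
Joint ranges: [-2.63, 2.63], [-0.94, 2.18], [0.31, 2.57], [-1.31, 4.45], [0, 2.66], [-2.55, 2.55]. Speed limits (rad/s): [2.57, 2.57, 3.14, 3.14, 3.14, 3.14].

## Interface

Orientations are given as a rotation vector (axis times angle).
In Python, from workcell import bot gives the robot as it stands. The module is installed in compiled form; this text tells all that it offers.
- The arm moves only by the tool arm_command, never from a script. Its argument "steps" is one flat list of numbers, 7 for each row, row after row: the shift along the tool's x, y, z in units of 30 mm (1.0 is 30 mm), then the turn, a rotation vector about the tool's x, y, z in units of 6 degrees (1.0 is 6 degrees), then the opening, from 0 (shut) to 1 (fully open). In form: [tx, ty, tz, ax, ay, az, fingers, tx, ty, tz, ax, ay, az, fingers, ...]. A call has 1 to 10 rows; each row shifts and turns the commanded pose from where the row before left it, along the tool's axes as they then stand; what a row does not reach is not made up. A row lasts 1/8 s, in which the tool goes at most 62.5 mm and 10.7 degrees, less where a joint would pass 70% of its speed; a pose out of reach is approached as far as the arm can. A call is refused whole if a number of a shift passes 1 or a number of a turn 1, either way. A call with a gripper value outside its range is refused whole. The fingers move at their own pace and stop on an object; "squeeze" is the grip in N (left out, the last holds). Time passes only in rows, so rows that do not move let the fingers close. It gives the time, the measured TCP pose, the force and the opening at its end, in the units of the state.
- bot.read_state(): the state, without advancing time (a new reading comes with each control period).
- bot.read_camera(name): name is "side" or "top" or "wrist"; returns a dict with "img" (420x560x3 uint8, red, green, blue), "camera_matrix" (3x3 intrinsics, pixels), "pose" (4x4, takes a point from camera to world coordinates); the wrist camera has in their place "T_tool_cam" (4x4, takes a point from camera to tool coordinates, whose origin is the TCP and whose axes are the tool frame's). Camera axes: x right, y down, z forward; pixel columns grow to the right and rows downward; lengths in m; the calibration is good to about 2 mm. The wrist camera is an equidistant fisheye: a pixel r from the principal point sees the ray r / f radians off the axis. A picture is of the moment at which its call begins: read the wrist's pose just before it. There is no depth.
- bot.finish_job(): hands the job in, once; it reports no verdict.
The state is a dict: "time": time; "q": joint angles; "joint_vel": joint speeds; "joint_torque": joint torques, N m; "tool_pos": TCP position; "tcp_rot": TCP orientation; "wrist_force": force on the tool from outside, world axes, zero at the start; "torque": the same for the moment, N m; "width": opening from 0.0 (shut) to 1.0 (fully open).
Only numpy, scipy, OpenCV 4.12 (cv2) and the standard library are available. Lean on these libraries where they do the work, as an engineer would, in place of code of your own. Each camera call takes 0.05 s, during which the arm holds its last target.

## Task

Get the scent diffuser ready: turn its transit lock anticlockwise to the stop, lift it out and leave it in the small wooden tray, and lay every scent cartridge that is out on the sideboard flat in a bay of its own in the diffuser. Only then hook the vent cover's front lip into the slot under the diffuser's brow while the cover still slants, and pivot its rear edge down until it snaps flat under the catch. Do not disturb the vase, the tealight holder or the pink controller.

Things in the scene. Friction and masses are not known exactly. Their poses are not given: they have to be found in the camera images.
- diffuser: White open-topped diffuser case, fixed, 136 (x) x 266 (y) x 44 mm high. Origin: centre of its underside, z up, -x is its front (towards the robot). From -y to +y inside: lock seat, bay0, bay1, bay2. Front and rear walls 25.5 mm thick, their tops (ledges) at z = 44 mm; side walls as high. The brow with the slot (see slot) stands on the front ledge, the spring catch on the rear one.
- slot (a point): Point on the front ledge in the slot: (-55, 0, 44) mm in the diffuser's frame, same axes. The brow (y = -90..90, top z = 60) is a back wall at x = -68..-61 and a 5 mm roof reaching back to x = -49.5. The slot between ledge and roof opens to +x: 7 mm high at its end (x = -61), 11 mm at its mouth, 168 mm wide in y.
- bay0 (a point): Centre of the floor of the bay beside the lock seat: (0, -24.5, 6) mm in the diffuser's frame, same axes. Each bay is 85 (x) x 55 (y) mm; dividers 12 mm high, 4 mm thick; front and rear walls 38 mm above the bay floor. A cartridge lies in it with its length along x, either way round.
- bay1 (a point): The same for the middle bay: (0, 34.5, 6) mm in the diffuser's frame.
- bay2 (a point): The same for the bay at the +y end: (0, 93.5, 6) mm; the case's side wall, 38 mm above the bay floor, stands 33.5 mm from this point.
- lock_seat (a point): Centre of the lock seat's floor: (0, -91, 6) mm in the diffuser's frame, same axes. A plate 11 to 16 mm above this floor has a slot 56 (x) x 28 (y) mm centred here; the lock's foot passes it only with its length along the diffuser's x. An 8 mm high, 10 mm thick pin on the floor centres the foot.
- lock: Grey transit lock, 72 mm high, 70 g. Origin: centre of its underside, z up. Foot 50 (x) x 22 x 8 mm, shaft 20 mm thick, on top (z = 44..72) a grip bar 52 (x) x 16 (y) mm. Starts seated, foot under the plate, its x 0.95 to 1.25 rad clockwise of the diffuser's x. Turned anticlockwise till its x lies along the diffuser's x (a stop is there) it lifts straight out. The cover cannot close over it.
- tray_in (a point): Centre of the inner floor of the square light-wood tray, 120 x 120 mm outside, 5 mm walls, rim 22 mm above the table; fixed, its axes along the world's. Floor 5 mm above the table.
- cart0: Grey scent cartridge (all alike; two or three are out, the rest absent): flat body 78 (x) x 48 (y) x 14 mm, and on top in the middle a grip rib 50 (x) x 14 (y) mm, z = 14..34 mm. 60 g. Origin: centre of its underside, z up.
- cart1: Grey scent cartridge (all alike; two or three are out, the rest absent): flat body 78 (x) x 48 (y) x 14 mm, and on top in the middle a grip rib 50 (x) x 14 (y) mm, z = 14..34 mm. 60 g. Origin: centre of its underside, z up.
- cart2: Grey scent cartridge (all alike; two or three are out, the rest absent): flat body 78 (x) x 48 (y) x 14 mm, and on top in the middle a grip rib 50 (x) x 14 (y) mm, z = 14..34 mm. 60 g. Origin: centre of its underside, z up.
- cover: White vent cover with black slits, 180 g, lying flat, top up. Origin on its underside, z up. Plate x = -46..56, y = -129..129, 5 mm thick; at its front (-x) edge a 4 mm lip, x = -58..-46, y = -80..80, flush below. Grip rib on top x = -40..12, y = -8..8, z = 5..29 mm. Fitted, its underside lies on both ledges, axes along the diffuser's, origin about (-2, 0, 44) mm in the diffuser's frame.
- cover_lip (a point): Middle of the lip's front edge, on the underside: (-58, 0, 0) mm in the cover's frame. The lip enters the slot well at a slant of 0.2 to 0.35 rad, rear edge up.
- cover_rear (a point): Middle of the cover's rear edge, on the underside: (56, 0, 0) mm in the cover's frame.
- catch (a joint): Spring catch on the rear ledge: rounded nose 16 mm thick, 56 mm long in y, front at x = 51, axis at z = 57 mm in the diffuser's frame. 0 rad at rest, up to 0.3 as it swings back. The hooked cover rests on it, rear edge some 20 mm too high; 10 to 20 N straight down on the plate behind the rib (x about 30 mm in the cover's frame) makes the nose give way and spring back over the edge.
- vase: White ceramic vase, 190 mm high, 104 mm wide; origin centre of its underside. Bystander.
- tealight: Stainless steel tealight holder, empty, 64 mm wide, 45 mm high; origin centre of its underside. Bystander.
- controller: Pink remote controller, 45 x 130 x 18 mm, on a round cork mat of 180 mm; origin centre of its underside. Bystander.
There are look-alikes about, which are no part of the job. What is shaped like the lock but blue, purple or red is not meant.

How it is judged:
On the way, in this order (a step that is already met when the one before it is completed fails the run):
1. the transit lock lies in the tray and every cartridge flat in a bay (x of lock in the frame of tray_in between -0.056 and 0.056 m and y of lock in the frame of tray_in between -0.056 and 0.056 m and z of lock in the frame of tray_in below 0.035 m and ((horizontal distance between cart0 and bay0 below 0.01 m and z of cart0 in the frame of bay0 below 0.005 m and angle between cart0's own z axis and vertical below 0.12 rad) or (horizontal distance between cart0 and bay1 below 0.01 m and z of cart0 in the frame of bay1 below 0.005 m and angle between cart0's own z axis and vertical below 0.12 rad) or (horizontal distance between cart0 and bay2 below 0.01 m and z of cart0 in the frame of bay2 below 0.005 m and angle between cart0's own z axis and vertical below 0.12 rad)) and ((horizontal distance between cart1 and bay0 below 0.01 m and z of cart1 in the frame of bay0 below 0.005 m and angle between cart1's own z axis and vertical below 0.12 rad) or (horizontal distance between cart1 and bay1 below 0.01 m and z of cart1 in the frame of bay1 below 0.005 m and angle between cart1's own z axis and vertical below 0.12 rad) or (horizontal distance between cart1 and bay2 below 0.01 m and z of cart1 in the frame of bay2 below 0.005 m and angle between cart1's own z axis and vertical below 0.12 rad)) and ((horizontal distance between cart2 and bay0 below 0.01 m and z of cart2 in the frame of bay0 below 0.005 m and angle between cart2's own z axis and vertical below 0.12 rad) or (horizontal distance between cart2 and bay1 below 0.01 m and z of cart2 in the frame of bay1 below 0.005 m and angle between cart2's own z axis and vertical below 0.12 rad) or (horizontal distance between cart2 and bay2 below 0.01 m and z of cart2 in the frame of bay2 below 0.005 m and angle between cart2's own z axis and vertical below 0.12 rad))), for 0.2 s.
2. the cover's lip is in the slot while the cover slants with its rear edge up (x of cover_lip in the frame of diffuser between -0.064 and -0.051 m and z of cover_lip in the frame of diffuser between 0.041 and 0.051 m and y of cover_lip in the frame of diffuser between -0.01 and 0.01 m and angle between the z axis of cover and the z axis of diffuser, either way round above 0.09 rad and z of cover_rear in the frame of diffuser above 0.05 m), for 0.1 s.
At the end, for the whole second after the job is handed in: Lock in the tray; each cartridge flat within 10 mm of a bay's centre; cover's lip in the slot (1.5 mm inside its mouth, within 10 mm of the middle); cover flat within 0.04 rad, rear edge at most 2.5 mm above the ledge, catch sprung back (below 0.05 rad); cover and lock at rest (all of step 1 and x of cover_lip in the frame of diffuser between -0.064 and -0.051 m and z of cover_lip in the frame of diffuser between 0.041 and 0.051 m and y of cover_lip in the frame of diffuser between -0.01 and 0.01 m and angle between the z axis of cover and the z axis of diffuser, either way round below 0.04 rad and z of cover_rear in the frame of diffuser below 0.0465 m and value of joint catch below 0.05 rad and linear speed of each of cover, lock below 0.02 m/s); the robot touches nothing.
It fails at once if the vase is shoved by more than 30 mm or tipped (distance of vase from where it was at the start of the episode above 0.03 m or angle between vase's own z axis and vertical above 0.35 rad).
It fails at once if the tealight holder is shoved by more than 30 mm or tipped (distance of tealight from where it was at the start of the episode above 0.03 m or angle between tealight's own z axis and vertical above 0.35 rad).
It fails at once if the controller is shoved by more than 30 mm or tipped (distance of controller from where it was at the start of the episode above 0.03 m or angle between controller's own z axis and vertical above 0.35 rad).
Of cart0, cart1, cart2 only 2 to 3 are there at a start; the rules pass over those that are not, and their reading is None.
At some moment in a run one of cart0, cart1, cart2, cover may be knocked a few centimetres aside while the robot is not near it.
It also fails if it takes over 210 s, if anything falls off the work surface, if the arm or the gripper's body presses on something with over 40 N, if the wrist force passes 120 N, or if a joint passes its speed limit or range.

## Working session

There is one attempt and no reset: what is moved stays moved. The work goes in short steps, Python scripts to look and compute and a tool call to move; the robot and the scene stay as the last step left them, time stands still between calls to the robot, and variables do not carry over. Pictures are saved under pics/ and viewed, and the job is handed in when it is done.

Besides the shell and the picture viewer there is one more tool, called after ">>>" as a command line: name --argument value ..., lists and objects as JSON in quotes. arm_command: Moves the arm, as the interface text tells. Its arguments: {"type":"object","properties":{"steps":{"type":"array","items":{"type":"number"}},"squeeze":{"type":"number"}},"required":["steps"]}

```bash
mkdir -p pics; ls
python3 - <<'E'
from workcell import bot
import cv2,numpy as np
print(bot.read_state())
for n in ["side","top","wrist"]:
    d=bot.read_camera(n); cv2.imwrite(f"pics/{n}0.png",d["img"][:,:,::-1])
    print(n,d["camera_matrix"].round(2).tolist(),np.round(d.get("pose",d.get("T_tool_cam")),4).tolist())
E
```

```text
pics
{'time': 0.0, 'q': array([-1.28688832e+00,  2.64780418e-01,  1.60542863e+00, -1.54562112e-05,
        1.27373340e+00, -3.68581989e-02]), 'joint_vel': array([-0.0011123 ,  0.00198984, -0.00119566, -0.0003539 , -0.00064244,
        0.00117333]), 'joint_torque': array([-1.77933027e-03, -5.15117025e+01, -3.67313504e+01, -2.82106676e-04,
        1.27278554e-02,  2.25997866e-05]), 'tool_pos': array([ 0.21261039, -0.63976695,  0.20491426]), 'tcp_rot': array([-2.54652946,  1.8373309 ,  0.00292459]), 'wrist_force': array([-0.88232167, -0.04599793, -0.04164191]), 'torque': array([-0.02954525, -0.02349882, -0.01788065]), 'width': 0.998290259089135}
side [[498.95, 0.0, 278.77], [0.0, 498.95, 208.65], [0.0, 0.0, 1.0]] [[-0.9189, -0.2715, 0.2862, 0.2357], [-0.3945, 0.6193, -0.6789, 0.8448], [0.0071, -0.7367, -0.6762, 0.8314], [0.0, 0.0, 0.0, 1.0]]
top [[447.54, 0.0, 274.34], [0.0, 447.54, 218.44], [0.0, 0.0, 1.0]] [[-0.0192, -0.9953, 0.0951, 0.4113], [-0.9997, 0.0176, -0.0179, 0.0695], [0.0161, -0.0954, -0.9953, 1.3846], [0.0, 0.0, 0.0, 1.0]]
wrist [[325.19, 0.0, 279.65], [0.0, 325.19, 214.07], [0.0, 0.0, 1.0]] [[1.0, 0.0009, -0.0008, -0.0001], [-0.0006, 0.9649, 0.2626, -0.0659], [0.001, -0.2626, 0.9649, -0.1689], [0.0, 0.0, 0.0, 1.0]]
```

View pics/top0.png

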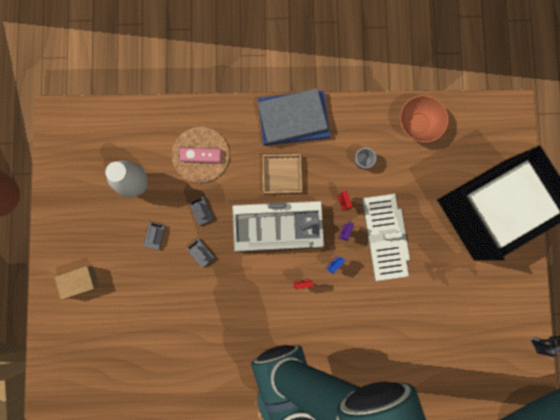

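View pics/side0.png

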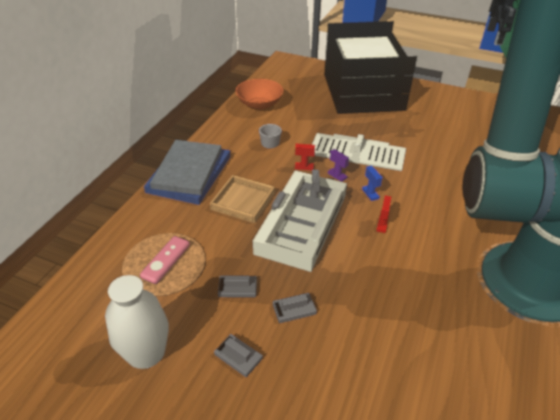

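View pics/wrist0.png

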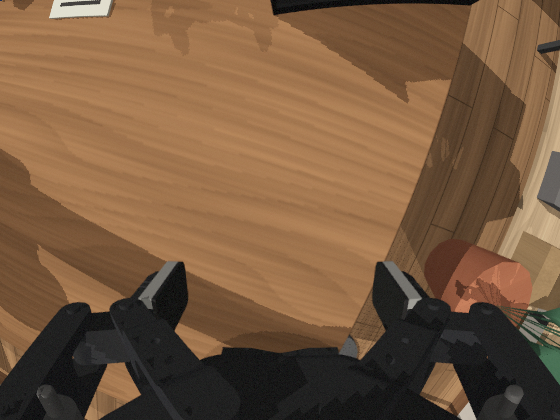

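```bash
cat > h.py <<'E'
from workcell import bot
import cv2,numpy as np
from scipy.spatial.transform import Rotation as R
def cam(n):
    s=bot.read_state(); d=bot.read_camera(n)
    if n=="wrist":
        T=np.eye(4);T[:3,:3]=R.from_rotvec(s["tcp_rot"]).as_matrix();T[:3,3]=s["tool_pos"]
        d["pose"]=T@d["T_tool_cam"]
    d["fish"]=n=="wrist"
    return d
def ray(d,uv,z):
    uv=np.atleast_2d(np.array(uv,float));K=d["camera_matrix"]
    a=(uv-[K[0,2],K[1,2]])/[K[0,0],K[1,1]]
    if d["fish"]:
        r=np.hypot(*a.T)+1e-12
        v=np.c_[a*(np.sin(r)/r)[:,None],np.cos(r)]
    else: v=np.c_[a,np.ones(len(a))]
    P=d["pose"];v=v@P[:3,:3].T;o=P[:3,3]
    return o+v*((z-o[2])/v[:,2])[:,None]
def proj(d,p):
    p=np.atleast_2d(np.array(p,float));P=d["pose"];c=(p-P[:3,3])@P[:3,:3];K=d["camera_matrix"]
    if d["fish"]:
        rr=np.hypot(c[:,0],c[:,1])+1e-12;th=np.arctan2(rr,c[:,2]);a=c[:,:2]/rr[:,None]*th[:,None]
    else:a=c[:,:2]/c[:,2:]
    return a*[K[0,0],K[1,1]]+[K[0,2],K[1,2]]
def save(img,name,crop=None,s=1):
    im=img[:,:,::-1]
    if crop: x0,y0,x1,y1=crop; im=im[y0:y1,x0:x1]
    im=cv2.resize(im,None,fx=s,fy=s,interpolation=cv2.INTER_CUBIC); cv2.imwrite("pics/"+name,im)
def st():
    s=bot.read_state(); Rm=R.from_rotvec(s["tcp_rot"]).as_matrix()
    print("t",round(s["time"],2),"p",s["tool_pos"].round(4),"f",s["wrist_force"].round(1),"w",round(s["width"],3),"q",s["q"].round(2));print("x",Rm[:,0].round(3),"z",Rm[:,2].round(3))
    return s,Rm
E
python3 - <<'E'
from h import *
d=cam("top");save(d["img"],"t1.png",(130,140,340,300),3.8);save(d["img"],"t2.png",(280,180,440,300),5)
d=cam("side");save(d["img"],"s1.png",(190,110,420,280),3.4)
E
```

```text
(no output)
```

View pics/t1.png

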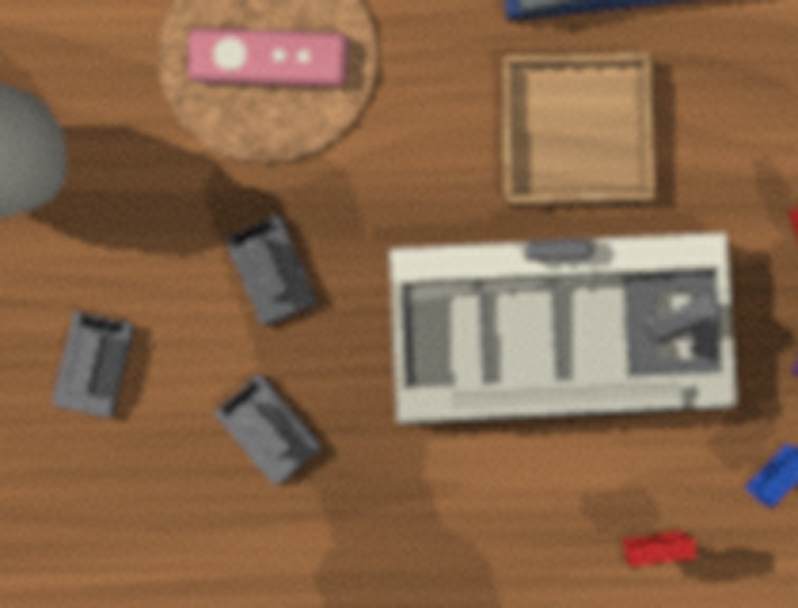

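View pics/t2.png

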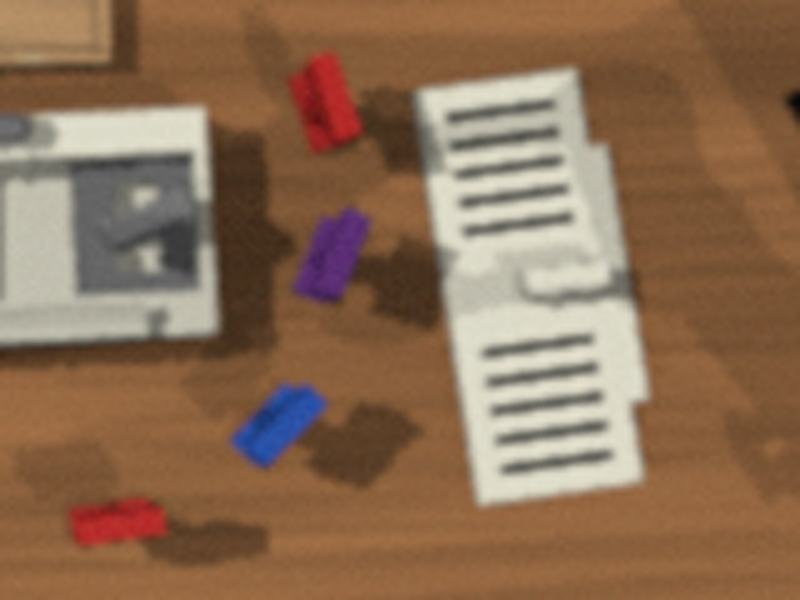

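View pics/s1.png

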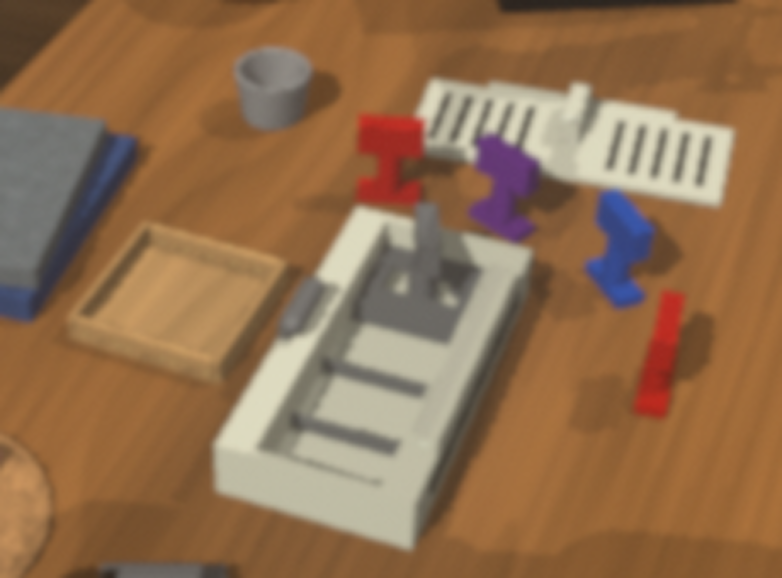

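```bash
cat > m.py <<'E'
from h import *
def rects():
    d=cam("top");im=d["img"];hsv=cv2.cvtColor(im,cv2.COLOR_RGB2HSV)
    m=((hsv[...,1]<55)&(hsv[...,2]>25)).astype(np.uint8)
    m=cv2.morphologyEx(m,cv2.MORPH_CLOSE,np.ones((5,5)))
    n,l,s,c=cv2.connectedComponentsWithStats(m)
    for i in range(1,n):
        if s[i,4]<150 or s[i,4]>8000: continue
        cs,_=cv2.findContours((l==i).astype(np.uint8),cv2.RETR_EXTERNAL,cv2.CHAIN_APPROX_NONE)
        (u,v),(w,h),a=cv2.minAreaRect(cs[0]); 
        print(s[i,4],"c",round(u,1),round(v,1),"wh",round(w+1,1),round(h+1,1),"a",round(a,1),"xy@0.014",ray(d,(u,v),.014)[0,:2].round(4),"@.044",ray(d,(u,v),.044)[0,:2].round(4))
    return d
if __name__=="__main__":
    d=rects()
    pts={"tray":(282,174,.005),"lock":(310.5,225,.072),"red1":(345,201,.07),"pur":(347,231,.07),"blue":(336,265,.07),"red2":(303,285,.05),"vase":(128,180,.1),"tea":(366,158,.045),"contr":(200,155,.018)}
    for k,(u,v,z) in pts.items(): print(k,ray(d,(u,v),z)[0].round(3))
E
python3 m.py
```

```text
3044 c 293.3 116.6 wh 50.9 68.5 a 82.9 xy@0.014 [ 0.8633 -0.021 ] @.044 [ 0.8534 -0.0191]
353 c 364.8 158.3 wh 20.8 21.5 a 45.0 xy@0.014 [ 0.7264 -0.2415] @.044 [ 0.7195 -0.2347]
1155 c 125.5 178.5 wh 36.0 42.0 a 90.0 xy@0.014 [0.6743 0.5019] @.044 [0.6685 0.4925]
5058 c 515.6 203.1 wh 77.9 81.0 a 59.3 xy@0.014 [ 0.5772 -0.7073] @.044 [ 0.5735 -0.6903]
2995 c 386.9 236.6 wh 85.0 38.6 a 80.5 xy@0.014 [ 0.4801 -0.3003] @.044 [ 0.4786 -0.2922]
384 c 201.1 210.8 wh 26.5 16.5 a 66.8 xy@0.014 [0.5698 0.2697] @.044 [0.5663 0.2653]
4110 c 277.8 225.9 wh 47.4 90.6 a 87.2 xy@0.014 [0.5191 0.0348] @.044 [0.5168 0.0356]
391 c 154.0 235.6 wh 16.8 26.0 a 14.0 xy@0.014 [0.4962 0.4133] @.044 [0.4943 0.4058]
397 c 200.3 252.7 wh 26.1 17.1 a 49.8 xy@0.014 [0.4416 0.2724] @.044 [0.441 0.268]
387 c 546.2 346.8 wh 20.6 28.1 a 85.8 xy@0.014 [ 0.138  -0.7696] @.044 [ 0.144  -0.7512]
1205 c 281.9 385.4 wh 78.5 54.7 a 80.2 xy@0.014 [0.0438 0.0319] @.044 [0.0518 0.0327]
1739 c 377.3 398.2 wh 31.6 79.1 a 84.8 xy@0.014 [-1.000e-04 -2.511e-01] @.044 [ 0.0089 -0.2441]
tray [0.682 0.018 0.005]
lock [ 0.516 -0.06   0.072]
red1 [ 0.585 -0.165  0.07 ]
pur [ 0.496 -0.168  0.07 ]
blue [ 0.397 -0.132  0.07 ]
red2 [ 0.34  -0.035  0.05 ]
vase [0.653 0.468 0.1  ]
tea [ 0.72  -0.238  0.045]
contr [0.744 0.272 0.018]
```

```bash
cat > go.py <<'E'
from h import *
from scipy.linalg import logm,expm
def down(yaw,pitch=0):
    # tool pointing down, x axis at yaw; pitch: rotation about tool x afterwards
    x=np.array([np.cos(yaw),np.sin(yaw),0]);z=np.array([0,0,-1.]);
    return np.c_[x,np.cross(z,x),z]@R.from_rotvec([pitch,0,0]).as_matrix()
def plan(p,Rt,n=None,split=False,frm=None):
    s=bot.read_state()
    T0=np.eye(4);T0[:3,:3]=R.from_rotvec(s["tcp_rot"]).as_matrix();T0[:3,3]=s["tool_pos"]
    if frm is not None:T0=frm
    T1=np.eye(4);T1[:3,:3]=Rt;T1[:3,3]=p
    D=np.linalg.inv(T0)@T1
    if split:
        print("trans(tool,units)",(D[:3,3]/.03).round(2),"rot units",(R.from_matrix(D[:3,:3]).as_rotvec(degrees=True)/6).round(2));return
    L=np.real(logm(D));v=L[:3,3]/.03;w=np.degrees([L[2,1],L[0,2],L[1,0]])/6
    m=int(np.ceil(max(abs(np.r_[v,w]))));n=n or m
    print("n",n,"row",np.r_[v,w].__truediv__(n).round(3),"total",np.r_[v,w].round(2))
    return T1
E
python3 - <<'E'
from go import *
plan([.50,.0,.2],down(0.52))
E
```

```text
n 27 row [ 0.056 -0.989  0.007 -0.     0.    -0.626] total [ 1.520e+00 -2.671e+01  2.000e-01 -1.000e-02  0.000e+00 -1.690e+01]
```

>>> arm_command --steps '[0.06,-0.99,0,0,0,-0.63,1,0.06,-0.99,0,0,0,-0.63,1,0.06,-0.99,0,0,0,-0.63,1,0.06,-0.99,0,0,0,-0.63,1,0.06,-0.99,0,0,0,-0.63,1,0.06,-0.99,0,0,0,-0.63,1,0.06,-0.99,0,0,0,-0.63,1,0.06,-0.99,0,0,0,-0.63,1,0.06,-0.99,0,0,0,-0.63,1,0.06,-0.99,0,0,0,-0.63,1]'

```text
time: 1.55
tool_pos: [0.4616, -0.4853, 0.2062]
tcp_rot: [-3.007, 0.91, 0.0]
wrist_force: [0.5, -0.0, -0.1]
width: 0.998
```

>>> arm_command --steps '[0.06,-0.99,0,0,0,-0.63,1,0.06,-0.99,0,0,0,-0.63,1,0.06,-0.99,0,0,0,-0.63,1,0.06,-0.99,0,0,0,-0.63,1,0.06,-0.99,0,0,0,-0.63,1,0.06,-0.99,0,0,0,-0.63,1,0.06,-0.99,0,0,0,-0.63,1,0.06,-0.99,0,0,0,-0.63,1,0.06,-0.99,0,0,0,-0.63,1,0.06,-0.99,0,0,0,-0.63,1]'

```text
time: 2.8
tool_pos: [0.5623, -0.2109, 0.2063]
tcp_rot: [3.14, 0.113, 0.0]
wrist_force: [0.1, 0.4, -0.8]
width: 0.997
```

>>> arm_command --steps '[0.06,-0.99,0,0,0,-0.63,1,0.06,-0.99,0,0,0,-0.63,1,0.06,-0.99,0,0,0,-0.63,1,0.06,-0.99,0,0,0,-0.63,1,0.06,-0.99,0,0,0,-0.63,1,0.06,-0.99,0,0,0,-0.63,1,0.06,-0.99,0,0,0,-0.63,1,0,0,0,0,0,0,1]'

```text
time: 3.8
tool_pos: [0.5191, -0.0084, 0.2064]
tcp_rot: [-3.03, -0.828, -0.0]
wrist_force: [0.7, 0.1, 0.6]
width: 0.998
```

Run:
```python
from go import *
st()
d=cam("wrist");save(d["img"],"w1.png",s=1.4)
```

```text
t 3.8 p [ 0.5191 -0.0084  0.2064] f [0.7 0.1 0.6] w 0.998 q [-0.06 -0.03  1.93  0.    1.24 -0.6 ]
x [0.861 0.509 0.   ] z [ 0.  0. -1.]
```

View pics/w1.png

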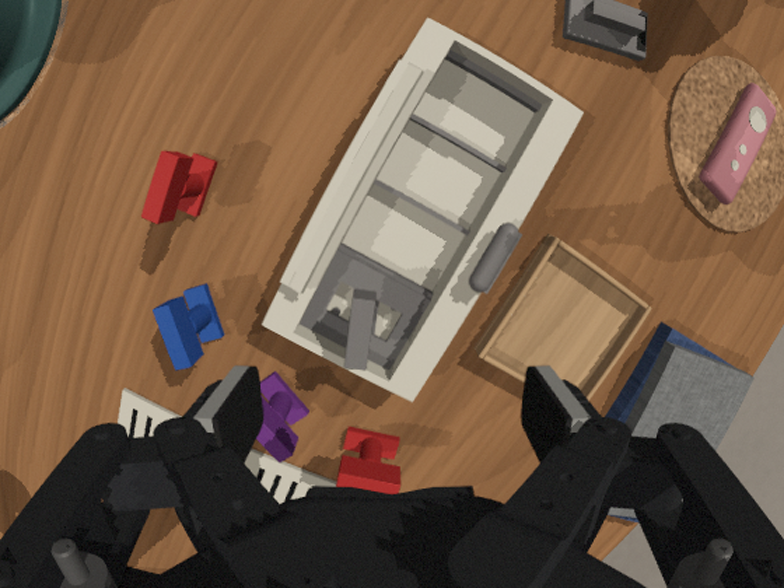

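Run:
```python
from go import *
d=cam("wrist");im=d["img"]
np.savez("w1.npz",img=im,pose=d["pose"],K=d["camera_matrix"])
a=[(295,3,325,23),(400,70,430,90),(280,275,310,295),(178,222,208,242)]
t=[cv2.resize(im[y0:y1,x0:x1],None,fx=10,fy=10,interpolation=cv2.INTER_NEAREST) for x0,y0,x1,y1 in a]
cv2.imwrite("pics/c1.png",np.vstack([np.hstack(t[:2]),np.hstack(t[2:])])[:,:,::-1])
save(im,"c2.png",(210,185,310,285),6)
```

```text
(no output)
```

View pics/c1.png

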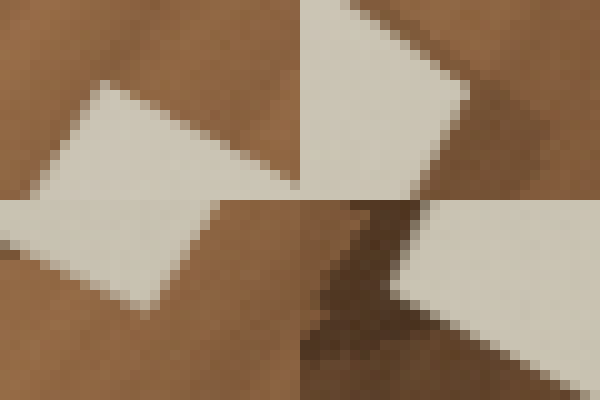

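View pics/c2.png

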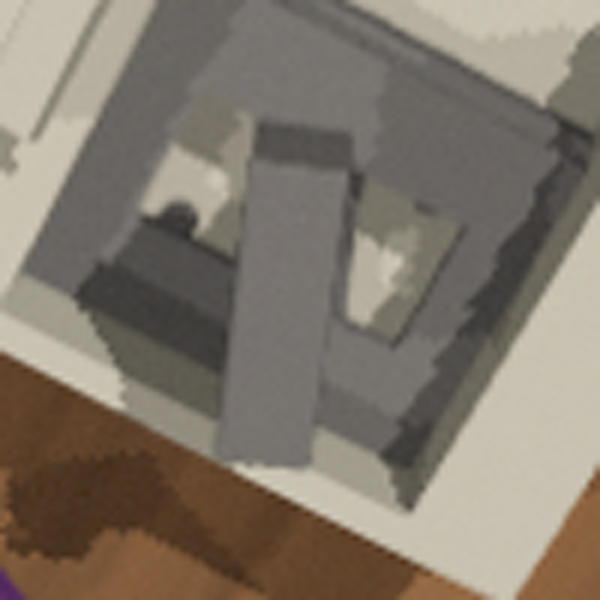

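Run:
```python
from go import *
z=np.load("w1.npz");d=dict(img=z["img"],pose=z["pose"],camera_matrix=z["K"],fish=True)
c=np.array([(305.2,11.2),(417,79),(295,286),(187,231.5)])-.5
P=ray(d,c,.044)[:,:2];print(P.round(4)) # A front+y, B rear+y, C rear-y, D front-y
A,B,C,D=P
print("sizes",[round(float(np.linalg.norm(v)),4) for v in (B-A,C-B,D-C,A-D)])
yx=[np.arctan2(*(v[::-1])) for v in (B-A,C-D)];yy=[np.arctan2(-v[0],v[1]) for v in (B-C,A-D)]
print(yx,yy);yaw=np.mean(yy);O=P.mean(0);print("O",O,"yaw",yaw)
Rz=np.array([[np.cos(yaw),-np.sin(yaw)],[np.sin(yaw),np.cos(yaw)]])
for n,l in dict(seat=(0,-91),bay0=(0,-24.5),bay1=(0,34.5),bay2=(0,93.5)).items():print(n,(O+Rz@(np.array(l)/1e3)).round(4))
b=np.array([(255,165),(350,172),(312,467),(218,457)])/6+[210,185]-.5
Q=ray(d,b,.078)[:,:2];print("bar",Q.mean(0).round(4),[round(float(np.linalg.norm(Q[i]-Q[i-1])),4) for i in range(4)])
for v in (Q[3]-Q[0],Q[2]-Q[1]):print("bar ang",np.arctan2(v[1],v[0]))
```

```text
[[ 0.4438  0.1687]
 [ 0.5806  0.1728]
 [ 0.5887 -0.0938]
 [ 0.4525 -0.0985]]
sizes [0.1368, 0.2667, 0.1362, 0.2673]
[np.float64(0.029766560423414704), np.float64(0.03419407985161798)] [np.float64(0.03049826748681334), np.float64(0.032495623834604304)]
O [0.51640534 0.03730614] yaw 0.03149694566070882
seat [ 0.5193 -0.0536]
bay0 [0.5172 0.0128]
bay1 [0.5153 0.0718]
bay2 [0.5135 0.1308]
bar [ 0.5194 -0.0535] [0.0507, 0.0151, 0.0511, 0.0157]
bar ang -1.1860120124985105
bar ang -1.1728243682456814
```

Run:
```python
from go import *
T=plan([.5194,-.0536,.12],down(0.391))
plan([.5194,-.0536,.064],down(0.391),frm=T)
```

```text
n 3 row [-0.222  0.43   0.961  0.003 -0.001  0.447] total [-0.67  1.29  2.88  0.01 -0.    1.34]
n 2 row [-0.     0.     0.933  0.     0.     0.   ] total [-0.    0.    1.87  0.    0.    0.  ]
```

>>> arm_command --steps '[-0.22,0.43,0.96,0,0,0.45,0.5,-0.22,0.43,0.96,0,0,0.45,0.5,-0.23,0.43,0.96,0,0,0.44,0.5,0,0,0.62,0,0,0,0.5,0,0,0.62,0,0,0,0.5,0,0,0.62,0,0,0,0.5,0,0,0,0,0,0,0.5]'

```text
time: 4.78
tool_pos: [0.5186, -0.0529, 0.0623]
tcp_rot: [-3.08, -0.611, 0.005]
wrist_force: [-0.6, -0.2, 0.1]
width: 0.498
```

Run:
```python
from go import *
st()
d=cam("wrist");save(d["img"],"w2.png")
plan([.5194,-.0536,.064],down(0.391),split=True)
```

```text
t 4.78 p [ 0.5186 -0.0529  0.0623] f [-0.6 -0.2  0.1] w 0.498 q [-0.15  0.11  2.07  0.    0.96 -0.54]
x [ 0.924  0.382 -0.003] z [-0.003  0.001 -1.   ]
trans(tool,units) [-0.01  0.02 -0.02] rot units [-0.01  0.01  0.01]
```

View pics/w2.png

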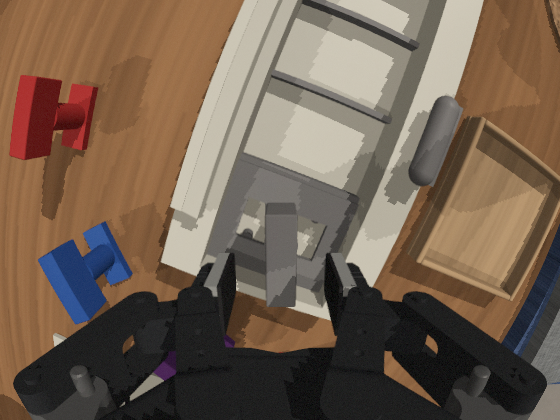

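The wrist view shows the bar (280,255) centred between the pads (225 and 340). Closing.

>>> arm_command --steps '[0,0,0,0,0,0,0,0,0,0,0,0,0,0,0,0,0,0,0,0,0,0,0,0,0,0,0,0]' --squeeze 40

```text
time: 5.32
tool_pos: [0.5202, -0.0534, 0.0644]
tcp_rot: [3.082, 0.61, 0.001]
wrist_force: [0.5, -0.2, -0.5]
width: 0.001
```

>>> arm_command --steps '[0,0,0,0,0,-0.9,0,0,0,0,0,0,-0.9,0,0,0,0,0,0,-0.9,0,0,0,0,0,0,-0.9,0,0,0,0,0,0,-0.9,0,0,0,0,0,0,-0.9,0,0,0,0,0,0,-0.9,0,0,0,0,0,0,-0.9,0]'

```text
time: 6.32
tool_pos: [0.52, -0.0534, 0.0641]
tcp_rot: [2.638, 1.706, 0.0]
wrist_force: [-0.4, 0.0, -0.9]
width: -0.002
```

>>> arm_command --steps '[0,0,0,0,0,-0.9,0,0,0,0,0,0,-0.9,0,0,0,0,0,0,-0.9,0,0,0,0,0,0,-0.9,0,0,0,0,0,0,-0.7,0,0,0,0,0,0,0,0,0,0,0,0,0,0,0]'

```text
time: 7.2
tool_pos: [0.52, -0.0534, 0.0641]
tcp_rot: [2.196, 2.247, 0.0]
wrist_force: [-0.1, -0.1, -0.2]
width: -0.002
```

Run:
```python
from go import *
s,_=st();print(s["torque"])
d=cam("wrist");save(d["img"],"w3.png")
plan([.5194,-.0536,.064],down(1.602),split=True)
```

```text
t 7.2 p [ 0.52   -0.0534  0.0641] f [-0.1 -0.1 -0.2] w -0.002 q [-0.15  0.11  2.06  0.    0.96 -1.74]
x [-0.023  1.     0.   ] z [ 0.  0. -1.]
[ 0.00315723  0.0084187  -0.01246772]
trans(tool,units) [-0.   -0.02  0.  ] rot units [ 0.    0.   -0.07]
```

View pics/w3.png

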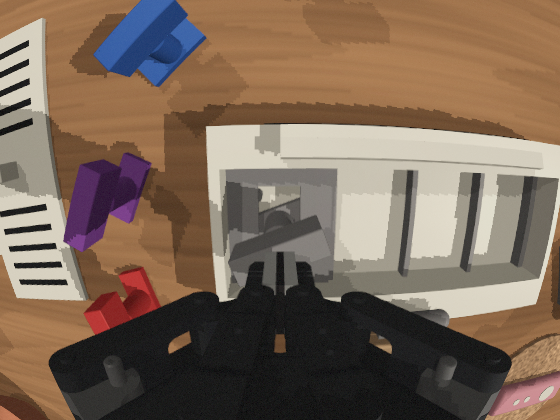

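Run:
```python
from go import *
d=cam("wrist");im=d["img"].copy()
z=np.load("w1.npz");e=dict(pose=z["pose"],camera_matrix=z["K"],fish=True)
b=np.array([(255,165),(350,172),(312,467),(218,457)])/6+[210,185]-.5
c=np.array([(305.2,11.2),(417,79),(295,286),(187,231.5)])-.5
for q,zz in ((b,.078),(c,.044)):
    P=ray(e,q,zz)
    for u,v in proj(d,P): cv2.circle(im,(int(round(u)),int(round(v))),2,(255,0,0),-1)
s=bot.read_state();u,v=proj(d,s["tool_pos"])[0];cv2.circle(im,(int(u),int(v)),2,(0,255,0),-1)
save(im,"w3b.png",(150,110,430,310),2.8)
d=cam("side");save(d["img"],"s3.png",(190,110,420,280),3.4)
```

```text
(no output)
```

View pics/w3b.png

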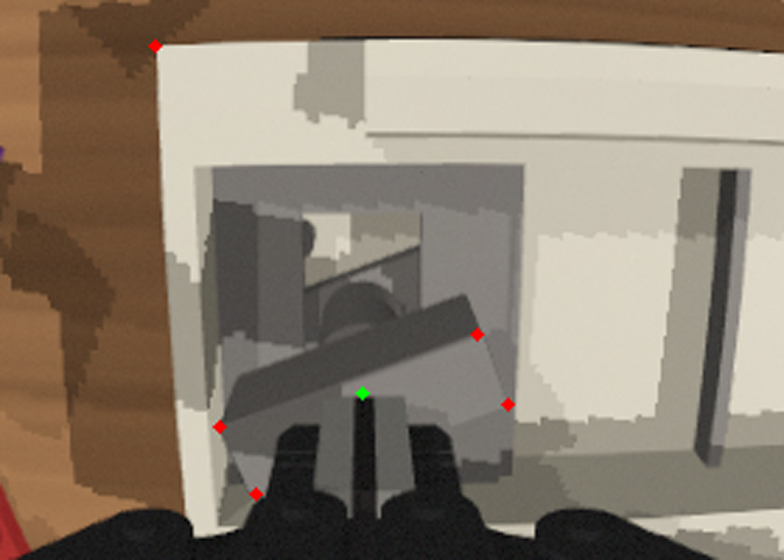

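View pics/s3.png

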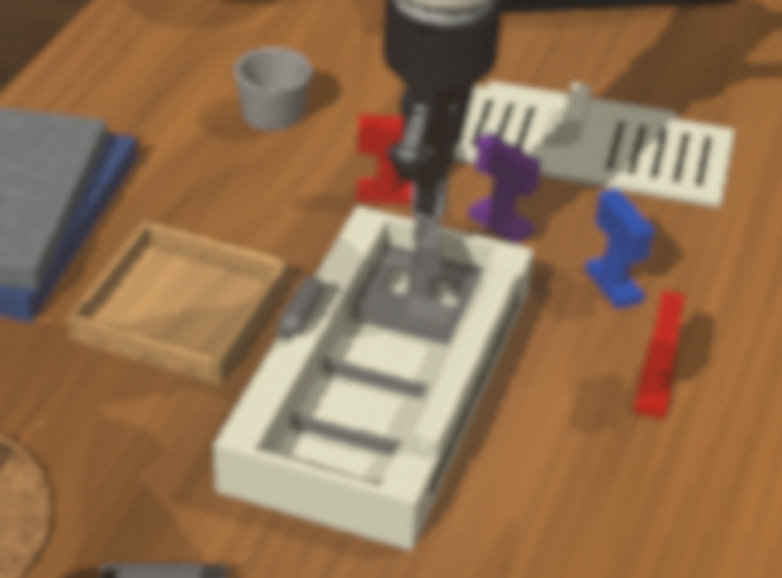

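>>> arm_command --steps '[0,0,-0.5,0,0,0,0,0,0,-0.75,0,0,0,0,0,0,-0.75,0,0,0,0,0,0,0,0,0,0,0]'

```text
time: 7.85
tool_pos: [0.5224, -0.0538, 0.1273]
tcp_rot: [2.191, 2.245, 0.006]
wrist_force: [0.1, -0.3, 0.8]
width: 0.001
```

Run:
```python
from go import *
s,Rm=st()
d=cam("side");im=d["img"].copy()
for k in (0,-.03,.014):
    u,v=proj(d,s["tool_pos"]+Rm[:,2]*k)[0];print(k,u,v);cv2.circle(im,(int(round(u)),int(round(v))),1,(255,0,0) if k==.014 else (0,255,0),-1)
save(im,"s4.png",(260,90,390,200),6)
d=cam("wrist");save(d["img"],"w4.png",(150,110,430,310),2.8)
```

```text
t 7.85 p [ 0.5224 -0.0538  0.1273] f [ 0.1 -0.3  0.8] w 0.001 q [-0.15  0.04  2.01  0.    1.08 -1.75]
x [-0.024  1.    -0.001] z [ 0.006 -0.001 -1.   ]
0 315.48502766362424 159.28102276517697
-0.03 316.29624300249 148.82691632812512
0.014 315.11605716727837 164.0359338918879
```

View pics/s4.png

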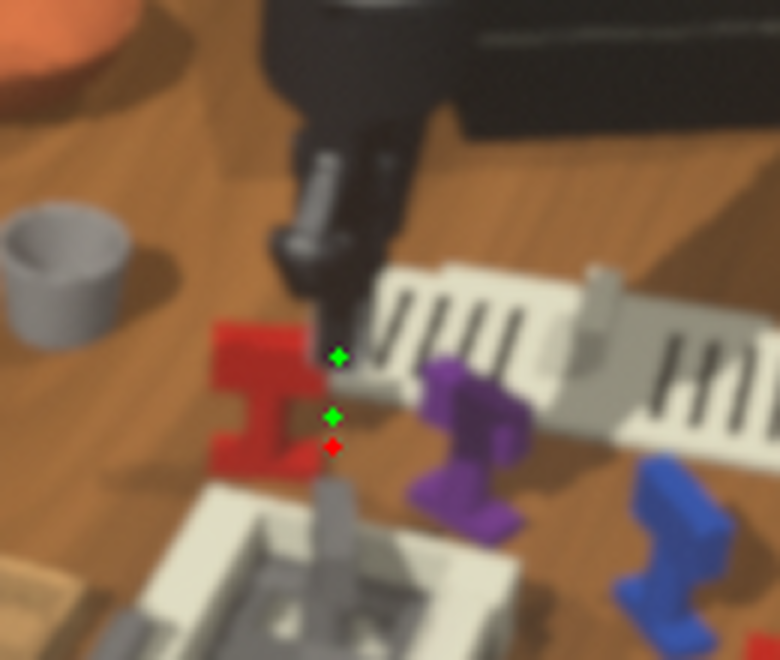

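View pics/w4.png

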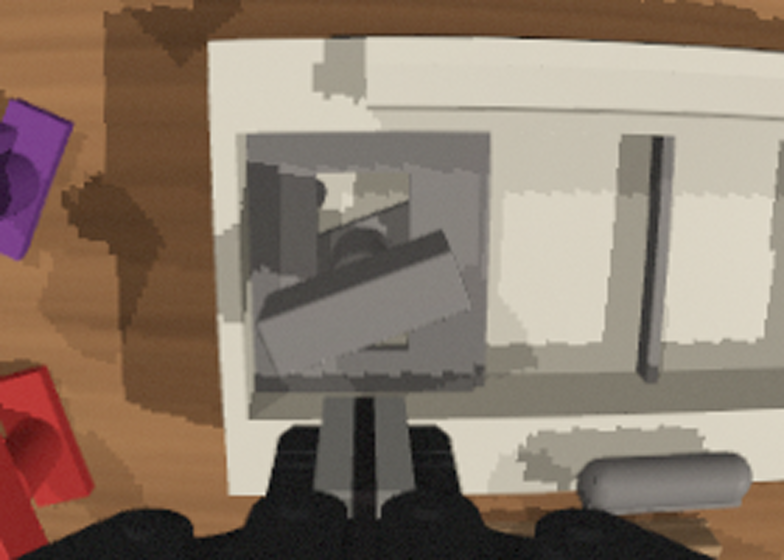

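The fingertips really end about 30 mm *behind* the reported TCP: in the side view they are at (316,151), where the stated +14 mm would put them at row 164. The wrist view agrees. So I closed above the bar and nothing moved. I'll use tips at tool z ≈ -0.030 from here on.

Run:
```python
from go import *
T=plan([.5194,-.0536,.09],down(0.391))
plan([.5194,-.0536,.018],down(0.391),frm=T)
```

```text
n 12 row [-0.002 -0.002  0.096  0.001 -0.     0.958] total [-2.00e-02 -2.00e-02  1.15e+00  1.00e-02 -0.00e+00  1.15e+01]
n 3 row [-0.   0.   0.8  0.   0.   0. ] total [-0.   0.   2.4  0.   0.   0. ]
```

>>> arm_command --steps '[0,0,0.1,0,0,0.96,0.5,0,0,0.1,0,0,0.96,0.5,0,0,0.1,0,0,0.96,0.5,0,0,0.1,0,0,0.96,0.5,0,0,0.1,0,0,0.96,0.5,0,0,0.1,0,0,0.96,0.5,0,0,0.1,0,0,0.96,0.5,0,0,0.1,0,0,0.96,0.5,0,0,0.1,0,0,0.96,0.5,0,0,0.1,0,0,0.96,0.5]'

```text
time: 9.2
tool_pos: [0.5187, -0.0532, 0.0924]
tcp_rot: [-3.006, -0.908, 0.004]
wrist_force: [0.3, -0.3, 0.0]
width: 0.499
```

>>> arm_command --steps '[0,0,0.1,0,0,0.96,0.5,0,0,0.1,0,0,0.96,0.5,0,0,0,0,0,0,0.5]'

```text
time: 9.57
tool_pos: [0.5186, -0.0532, 0.0865]
tcp_rot: [-3.081, -0.608, 0.004]
wrist_force: [0.0, 0.8, -0.5]
width: 0.504
```

Run:
```python
from go import *
st()
d=cam("wrist");save(d["img"],"w5.png")
plan([.5194,-.0536,.018],down(0.391),split=True)
```

```text
t 9.57 p [ 0.5186 -0.0532  0.0865] f [ 0.   0.8 -0.5] w 0.504 q [-0.15  0.08  2.05 -0.    1.01 -0.54]
x [ 0.925  0.38  -0.003] z [-0.003  0.    -1.   ]
trans(tool,units) [0.01 0.02 2.3 ] rot units [-0.01  0.02 -0.  ]
```

View pics/w5.png

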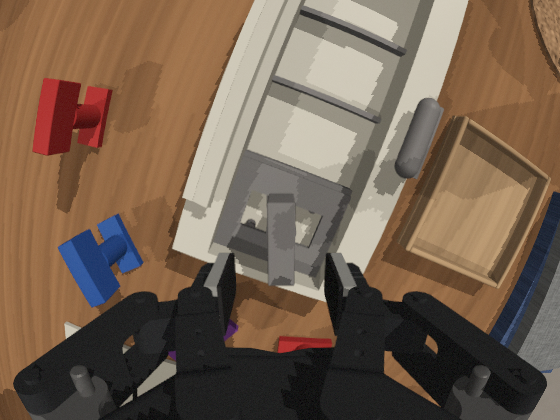

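>>> arm_command --steps '[0,0,0.8,0,0,0,0.5,0,0,0.8,0,0,0,0.5,0,0,0.65,0,0,0,0.5,0,0,0,0,0,0,0.5]'

```text
time: 10.12
tool_pos: [0.5178, -0.0531, 0.0187]
tcp_rot: [-3.08, -0.609, 0.007]
wrist_force: [-0.2, -0.6, 0.2]
width: 0.497
```

>>> arm_command --steps '[0,0,0,0,0,0,0,0,0,0,0,0,0,0,0,0,0,0,0,0,0,0,0,0,0,0,0,0]' --squeeze 40

```text
time: 10.62
tool_pos: [0.5209, -0.0536, 0.0216]
tcp_rot: [3.082, 0.607, 0.003]
wrist_force: [0.3, -0.0, 3.5]
width: 0.2
```

>>> arm_command --steps '[0,0,0,0,0,-0.9,0,0,0,0,0,0,-0.9,0,0,0,0,0,0,-0.9,0,0,0,0,0,0,-0.9,0,0,0,0,0,0,-0.9,0,0,0,0,0,0,-0.9,0,0,0,0,0,0,-0.9,0,0,0,0,0,0,-0.9,0]'

```text
time: 11.62
tool_pos: [0.5212, -0.0535, 0.0216]
tcp_rot: [2.639, 1.702, 0.003]
wrist_force: [-0.4, 0.1, 3.2]
width: 0.2
```

>>> arm_command --steps '[0,0,0,0,0,-0.9,0,0,0,0,0,0,-0.9,0,0,0,0,0,0,-0.9,0,0,0,0,0,0,-0.9,0,0,0,0,0,0,-0.8,0,0,0,0,0,0,0,0,0,0,0,0,0,0,0]'

```text
time: 12.5
tool_pos: [0.5211, -0.0535, 0.0215]
tcp_rot: [2.185, 2.255, 0.002]
wrist_force: [0.5, 1.1, 4.6]
width: 0.196
```

Run:
```python
from go import *
s,_=st();print(s["torque"])
d=cam("wrist");save(d["img"],"w6.png")
plan([.5194,-.0536,.020],down(1.602),split=True)
```

```text
t 12.5 p [ 0.5211 -0.0535  0.0215] f [0.5 1.1 4.6] w 0.196 q [-0.15  0.17  2.09  0.    0.88 -1.75]
x [-0.031  1.    -0.   ] z [ 0.002 -0.    -1.   ]
[ 0.13761223 -0.10552037  0.04199412]
trans(tool,units) [-0.   -0.06  0.05] rot units [0.02 0.   0.  ]
```

View pics/w6.png

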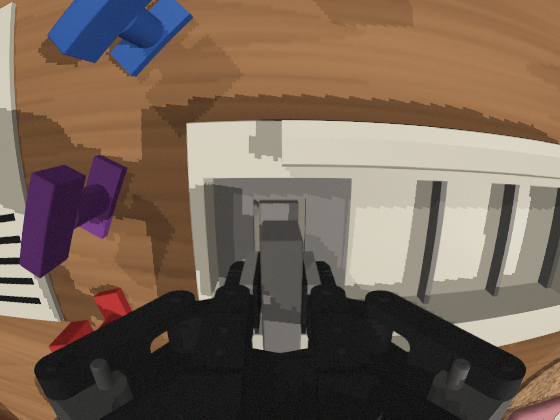

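>>> arm_command --steps '[0,0,0,0,0,-0.2,0,0,0,-0.3,0,0,0,0,0,0,-0.5,0,0,0,0,0,0,-0.7,0,0,0,0,0,0,-0.7,0,0,0,0,0,0,-0.5,0,0,0,0,0,0,0,0,0,0,0]'

```text
time: 13.42
tool_pos: [0.5212, -0.0536, 0.1034]
tcp_rot: [2.159, 2.278, 0.003]
wrist_force: [0.3, 1.4, -1.2]
width: 0.197
```

Run:
```python
from go import *
st()
d=cam("wrist");save(d["img"],"w7.png")
plan([.688,.018,.10],down(1.6),split=True)
```

```text
t 13.43 p [ 0.5212 -0.0536  0.1034] f [ 0.3  1.4 -1.2] w 0.197 q [-0.15  0.07  2.03 -0.    1.04 -1.77]
x [-0.054  0.999 -0.001] z [ 0.003 -0.001 -1.   ]
trans(tool,units) [2.08 5.71 0.08] rot units [0.01 0.   0.23]
```

View pics/w7.png

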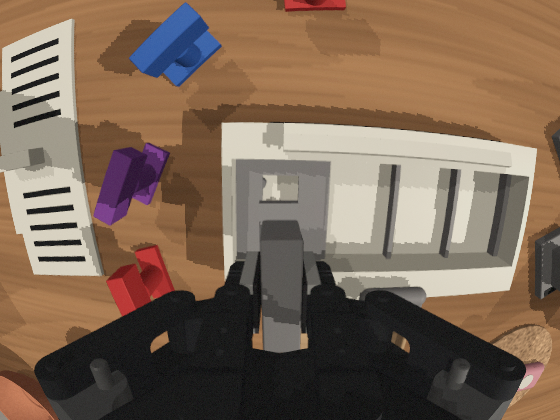

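>>> arm_command --steps '[0.35,0.95,0,0,0,0,0,0.35,0.95,0,0,0,0,0,0.35,0.95,0,0,0,0,0,0.35,0.95,0,0,0,0,0,0.35,0.95,0,0,0,0,0,0.35,0.95,0,0,0,0,0,0,0,0.8,0,0,0,0,0,0,0.8,0,0,0,0,0,0,0.8,0,0,0,0,0,0,0,0,0,0,0]'

```text
time: 14.72
tool_pos: [0.6836, 0.0187, 0.0252]
tcp_rot: [-2.157, -2.276, 0.009]
wrist_force: [0.5, -0.5, -0.6]
width: 0.195
```

Run:
```python
from go import *
st()
d=cam("wrist");save(d["img"],"w8.png")
d=cam("side");save(d["img"],"s8.png",(190,90,350,230),4)
```

```text
t 14.72 p [0.6836 0.0187 0.0252] f [ 0.5 -0.5 -0.6] w 0.195 q [-0.01  0.44  1.72 -0.    0.99 -1.63]
x [-0.054  0.999  0.   ] z [-0.008  0.    -1.   ]
```

View pics/w8.png

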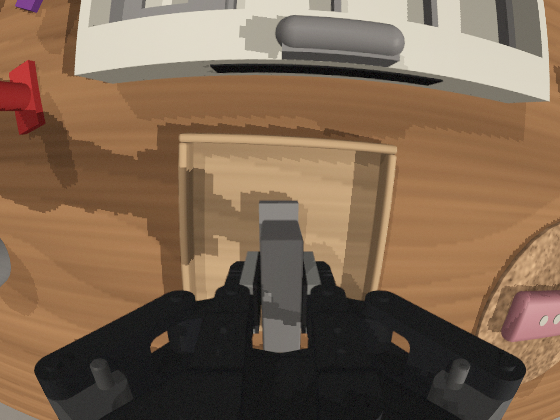

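View pics/s8.png

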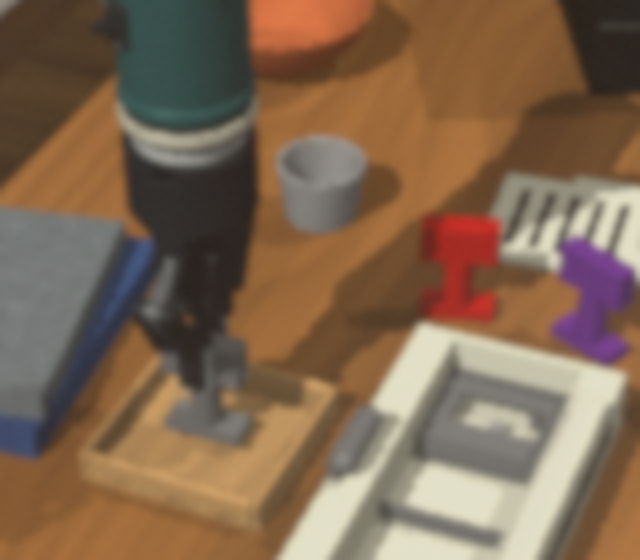

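>>> arm_command --steps '[0,0,0.1,0,0,0,0,0,0,0.1,0,0,0,0,0,0,0,0,0,0,0]'

```text
time: 15.2
tool_pos: [0.6875, 0.0187, 0.0239]
tcp_rot: [2.161, 2.28, 0.001]
wrist_force: [0.4, 0.2, -0.4]
width: 0.201
```

>>> arm_command --steps '[0,0,0.06,0,0,0,0,0,0,0,0,0,0,0,0,0,0,0,0,0,0.5,0,0,0,0,0,0,0.5,0,0,0,0,0,0,0.5]'

```text
time: 15.82
tool_pos: [0.6875, 0.0187, 0.022]
tcp_rot: [2.161, 2.28, 0.0]
wrist_force: [-0.1, -0.5, -1.3]
width: 0.5
```

>>> arm_command --steps '[0,0,-0.3,0,0,0,0.5,0,0,-0.8,0,0,0,0.5,0,0,-1,0,0,0,0.5,0,0,-1,0,0,0,0.5,0,0,-1,0,0,0,0.5]'

```text
time: 16.45
tool_pos: [0.6875, 0.0187, 0.1466]
tcp_rot: [2.16, 2.28, 0.001]
wrist_force: [-0.6, -0.9, 0.1]
width: 0.497
```

Run:
```python
from go import *
st()
d=cam("wrist");save(d["img"],"w9.png")
import m
m.rects()
```

```text
t 16.45 p [0.6875 0.0187 0.1466] f [-0.6 -0.9  0.1] w 0.497 q [-0.01  0.33  1.64 -0.    1.18 -1.63]
x [-0.054  0.999 -0.   ] z [ 0.001 -0.    -1.   ]
3504 c 276.2 201.1 wh 84.4 238.7 a 13.3 xy@0.014 [0.5961 0.038 ] @.044 [0.5921 0.0387]
352 c 364.8 158.3 wh 20.8 21.5 a 45.0 xy@0.014 [ 0.7264 -0.2415] @.044 [ 0.7195 -0.2347]
5336 c 514.5 203.1 wh 79.2 80.6 a 59.0 xy@0.014 [ 0.5771 -0.7039] @.044 [ 0.5735 -0.6869]
1163 c 125.5 178.5 wh 36.0 42.0 a 90.0 xy@0.014 [0.6743 0.5019] @.044 [0.6685 0.4925]
300 c 293.9 200.2 wh 13.8 50.5 a 84.1 xy@0.014 [ 0.5981 -0.0168] @.044 [ 0.594  -0.0149]
2993 c 386.7 236.4 wh 85.5 38.5 a 80.5 xy@0.014 [ 0.4808 -0.3   ] @.044 [ 0.4793 -0.2919]
379 c 200.9 210.7 wh 26.1 16.6 a 67.2 xy@0.014 [0.5703 0.2702] @.044 [0.5668 0.2658]
385 c 154.0 235.6 wh 16.8 26.0 a 14.0 xy@0.014 [0.4962 0.4133] @.044 [0.4943 0.4058]
393 c 200.2 252.7 wh 25.9 16.9 a 48.8 xy@0.014 [0.4413 0.2727] @.044 [0.4407 0.2683]
520 c 300.3 353.7 wh 20.0 68.2 a 82.6 xy@0.014 [ 0.1343 -0.0251] @.044 [ 0.1404 -0.023 ]
```

View pics/w9.png

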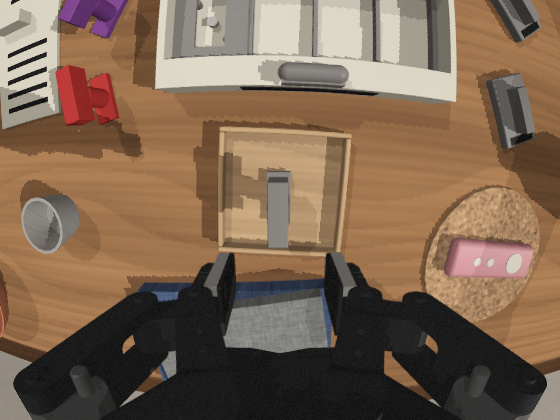

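Run:
```python
from go import *
plan([.46,.31,.18],down(1.6))
plan([.46,.31,.18],down(1.6),split=True)
```

```text
n 11 row [ 0.911 -0.662 -0.092  0.008  0.     0.021] total [10.02 -7.28 -1.01  0.09  0.    0.23]
trans(tool,units) [10.11 -7.15 -1.05] rot units [0.09 0.   0.23]
```

>>> arm_command --steps '[0.91,-0.66,-0.1,0,0,0.02,0.5,0.91,-0.66,-0.1,0,0,0.02,0.5,0.91,-0.66,-0.1,0,0,0.02,0.5,0.91,-0.66,-0.1,0,0,0.02,0.5,0.91,-0.66,-0.1,0,0,0.02,0.5,0.91,-0.66,-0.1,0,0,0.02,0.5,0.91,-0.66,-0.1,0,0,0.02,0.5,0.91,-0.66,-0.1,0,0,0.02,0.5,0.91,-0.66,-0.1,0,0,0.02,0.5,0.91,-0.66,-0.1,0,0,0.02,0.5]'

```text
time: 17.8
tool_pos: [0.4763, 0.2832, 0.1743]
tcp_rot: [-2.185, -2.257, 0.001]
wrist_force: [0.5, -0.9, 0.5]
width: 0.497
```

>>> arm_command --steps '[0.91,-0.66,-0.1,0,0,0.02,0.5,0,0,0,0,0,0,0.5,0,0,0,0,0,0,0.5]'

```text
time: 18.18
tool_pos: [0.4567, 0.3088, 0.1773]
tcp_rot: [2.186, 2.256, -0.001]
wrist_force: [-0.9, 0.0, -0.4]
width: 0.499
```

Run:
```python
from go import *
st()
d=cam("wrist");im=d["img"];np.savez("w10.npz",img=im,pose=d["pose"],K=d["camera_matrix"]);save(im,"w10.png",s=1.4)
```

```text
t 18.18 p [0.4567 0.3088 0.1773] f [-0.9  0.  -0.4] w 0.499 q [ 0.55  0.05  1.9  -0.    1.19 -1.05]
x [-0.031  1.    -0.001] z [-0.    -0.001 -1.   ]
```

View pics/w10.png

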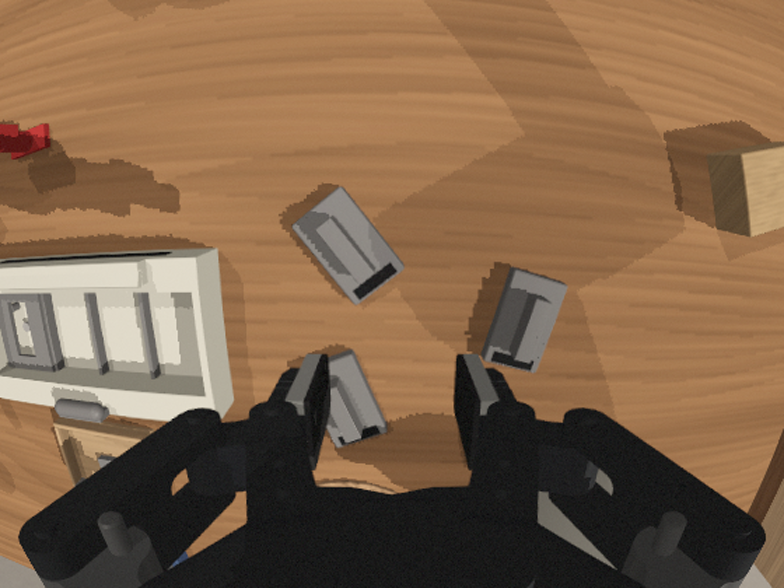

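```bash
cat > carts.py <<'E'
from go import *
def carts(d,excl=True):
    im=d["img"];hsv=cv2.cvtColor(im,cv2.COLOR_RGB2HSV);h,s,v=[hsv[...,i].astype(int) for i in range(3)]
    m=((s<55)&(v>15)&(v<205)).astype(np.uint8)
    m=cv2.morphologyEx(m,cv2.MORPH_CLOSE,np.ones((5,5)));m=cv2.morphologyEx(m,cv2.MORPH_OPEN,np.ones((3,3)))
    n,l,st_,c=cv2.connectedComponentsWithStats(m)
    out=[]
    for i in range(1,n):
        if not 300<st_[i,4]<12000: continue
        cs,_=cv2.findContours((l==i).astype(np.uint8),cv2.RETR_EXTERNAL,cv2.CHAIN_APPROX_NONE)
        P=ray(d,cs[0][:,0,:].astype(float),.014)[:,:2].astype(np.float32)
        (x,y),(w,hh),a=cv2.minAreaRect(P*1000)
        if min(w,hh)<30 or max(w,hh)>110: continue
        if w<hh: a+=90
        a=(a+90)%180-90
        print("cart xy",round(x/1e3,4),round(y/1e3,4),"size",round(max(w,hh),1),round(min(w,hh),1),"long-axis rad",round(np.radians(a),3),"px",c[i].round(0))
        out.append((x/1e3,y/1e3,np.radians(a)))
    return out
if __name__=="__main__":
    z=np.load("w10.npz");carts(dict(img=z["img"],pose=z["pose"],camera_matrix=z["K"],fish=True))
E
python3 carts.py
```

```text
cart xy 0.4399 0.276 size 77.5 48.1 long-axis rad 0.686 px [248. 175.]
```

Run:
```python
from go import *
T=plan([.440,.276,.06],down(2.257))
plan([.440,.276,-.012],down(2.257),frm=T)
```

```text
n 7 row [-0.119 -0.132  0.559 -0.001  0.001 -0.895] total [-0.83 -0.93  3.91 -0.    0.01 -6.26]
n 3 row [-0.   0.   0.8  0.   0.   0. ] total [-0.   0.   2.4  0.   0.   0. ]
```

>>> arm_command --steps '[-0.12,-0.13,0.56,0,0,-0.9,0.5,-0.12,-0.13,0.56,0,0,-0.9,0.5,-0.12,-0.13,0.56,0,0,-0.9,0.5,-0.12,-0.13,0.56,0,0,-0.9,0.5,-0.12,-0.13,0.56,0,0,-0.9,0.5,-0.12,-0.13,0.56,0,0,-0.9,0.5,-0.12,-0.13,0.56,0,0,-0.9,0.5,0,0,0,0,0,0,0.5,0,0,0,0,0,0,0.5]'

```text
time: 19.35
tool_pos: [0.4397, 0.2773, 0.0607]
tcp_rot: [1.342, 2.84, 0.001]
wrist_force: [-0.2, -0.3, 0.5]
width: 0.501
```

Run:
```python
from go import *
st()
d=cam("wrist");im=d["img"].copy()
u=proj(d,[.440,.276,.034])[0];print(u);cv2.circle(im,(int(u[0]),int(u[1])),2,(255,0,0),-1);save(im,"w11.png")
plan([.440,.276,-.012],down(2.257),split=True)
```

```text
t 19.35 p [0.4397 0.2773 0.0607] f [-0.2 -0.3  0.5] w 0.501 q [ 0.51  0.11  2.07 -0.    0.96 -1.74]
x [-0.635  0.773 -0.   ] z [ 0.001  0.    -1.   ]
[277.09408593 233.56984841]
trans(tool,units) [-0.04 -0.04  2.43] rot units [0.01 0.   0.02]
```

View pics/w11.png

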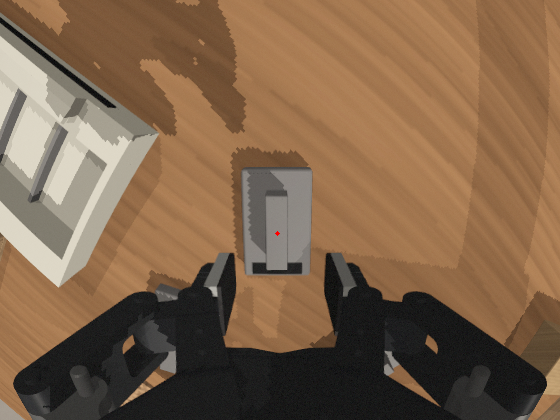

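>>> arm_command --steps '[-0.04,-0.04,0.8,0,0,0,0.5,0,0,0.8,0,0,0,0.5,0,0,0.6,0,0,0,0.5,0,0,0.2,0,0,0,0.5,0,0,0,0,0,0,0.5]'

```text
time: 20.02
tool_pos: [0.4391, 0.276, -0.0116]
tcp_rot: [1.339, 2.842, 0.0]
wrist_force: [-0.3, -0.2, -0.5]
width: 0.499
```

>>> arm_command --steps '[0,0,0,0,0,0,0,0,0,0,0,0,0,0,0,0,0,0,0,0,0,0,0,0,0,0,0,0]' --squeeze 40

```text
time: 20.52
tool_pos: [0.44, 0.2765, -0.0105]
tcp_rot: [1.338, 2.841, 0.003]
wrist_force: [0.2, 0.1, 5.7]
width: 0.153
```

>>> arm_command --steps '[0,0,-0.4,0,0,0,0,0,0,-0.8,0,0,0,0,0,0,-0.8,0,0,0,0,0,0,-0.8,0,0,0,0,0,0,0,0,0,0,0]'

```text
time: 21.15
tool_pos: [0.4403, 0.2767, 0.0745]
tcp_rot: [1.337, 2.84, 0.006]
wrist_force: [1.0, 0.1, -0.8]
width: 0.149
```

Run:
```python
from go import *
st()
plan([.5135,.1308,.075],down(1.602),7)
d=cam("wrist");save(d["img"],"w12.png")
```

```text
t 21.15 p [0.4403 0.2767 0.0745] f [ 1.   0.1 -0.8] w 0.149 q [ 0.51  0.09  2.07  0.    0.98 -1.75]
x [-0.637  0.771 -0.001] z [ 0.004  0.002 -1.   ]
n 7 row [-0.787  0.082 -0.002  0.007 -0.001  0.899] total [-5.51  0.58 -0.01  0.05 -0.01  6.3 ]
```

View pics/w12.png

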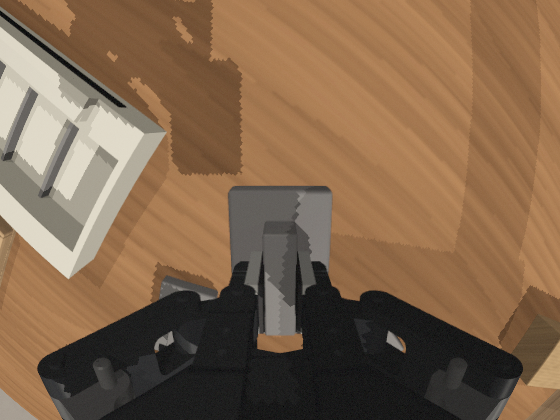

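Held square in the jaws. To bay2.

>>> arm_command --steps '[-0.79,0.08,0,0,0,0.9,0,-0.79,0.08,0,0,0,0.9,0,-0.79,0.08,0,0,0,0.9,0,-0.79,0.08,0,0,0,0.9,0,-0.79,0.08,0,0,0,0.9,0,-0.79,0.08,0,0,0,0.9,0,-0.77,0.1,0,0.05,0,0.9,0,0,0,0,0,0,0,0,0,0,0,0,0,0,0]'

```text
time: 22.32
tool_pos: [0.518, 0.1335, 0.0711]
tcp_rot: [-2.183, -2.253, 0.008]
wrist_force: [-0.4, -0.7, -1.5]
width: 0.156
```

Run:
```python
from go import *
st()
plan([.5135,.1308,-.0045],down(1.602),split=True)
d=cam("wrist");save(d["img"],"w13.png")
```

```text
t 22.32 p [0.518  0.1335 0.0711] f [-0.4 -0.7 -1.5] w 0.156 q [ 0.2   0.13  2.03  0.    0.99 -1.4 ]
x [-0.031  1.    -0.   ] z [-0.007 -0.    -1.   ]
trans(tool,units) [-0.09 -0.13  2.52] rot units [-0.07  0.    0.  ]
```

View pics/w13.png

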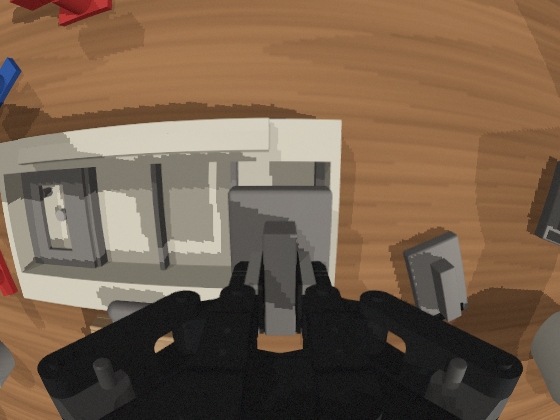

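>>> arm_command --steps '[-0.09,-0.13,0.5,0,0,0,0,0,0,0.5,0,0,0,0,0,0,0,0,0,0,0,0,0,0,0,0,0,0]'

```text
time: 22.88
tool_pos: [0.5149, 0.1307, 0.0419]
tcp_rot: [-2.184, -2.253, 0.007]
wrist_force: [0.8, 1.2, -0.9]
width: 0.153
```

Run:
```python
from go import *
st()
plan([.5135,.1308,-.0045],down(1.602),split=True)
```

```text
t 22.88 p [0.5149 0.1307 0.0419] f [ 0.8  1.2 -0.9] w 0.153 q [ 0.2   0.16  2.06  0.    0.93 -1.4 ]
x [-0.031  1.    -0.   ] z [-0.006 -0.    -1.   ]
trans(tool,units) [ 0.01 -0.04  1.55] rot units [-0.05  0.   -0.  ]
```

>>> arm_command --steps '[0,-0.04,0.4,-0.05,0,0,0,0,0,0.4,0,0,0,0,0,0,0.4,0,0,0,0,0,0,0.25,0,0,0,0,0,0,0,0,0,0,0]'

```text
time: 23.5
tool_pos: [0.5129, 0.1303, -0.0023]
tcp_rot: [-2.186, -2.255, 0.003]
wrist_force: [0.6, -0.0, -0.5]
width: 0.153
```

>>> arm_command --steps '[0,0,0.08,0,0,0,0,0,0,0,0,0,0,0,0,0,0,0,0,0,0.45,0,0,0,0,0,0,0.45,0,0,0,0,0,0,0.45]'

```text
time: 24.12
tool_pos: [0.514, 0.1305, -0.0035]
tcp_rot: [2.187, 2.255, 0.0]
wrist_force: [0.1, -0.2, 0.1]
width: 0.447
```

>>> arm_command --steps '[0,0,-0.4,0,0,0,0.45,0,0,-0.8,0,0,0,0.45,0,0,-0.9,0,0,0,0.45,0,0,-0.9,0,0,0,0.5,0,0,0,0,0,0,0.5]'

```text
time: 24.75
tool_pos: [0.5165, 0.1311, 0.0898]
tcp_rot: [2.184, 2.253, 0.008]
wrist_force: [0.3, 0.1, -0.4]
width: 0.496
```

Run:
```python
from go import *
from carts import carts
st()
d=cam("wrist");save(d["img"],"w14.png",s=1.4);carts(d)
```

```text
t 24.75 p [0.5165 0.1311 0.0898] f [ 0.3  0.1 -0.4] w 0.496 q [ 0.2   0.1   2.03 -0.    1.01 -1.4 ]
x [-0.031  1.     0.001] z [ 0.007  0.001 -1.   ]
cart xy 0.494 0.4121 size 78.0 63.1 long-axis rad -0.236 px [547. 204.]
```

View pics/w14.png

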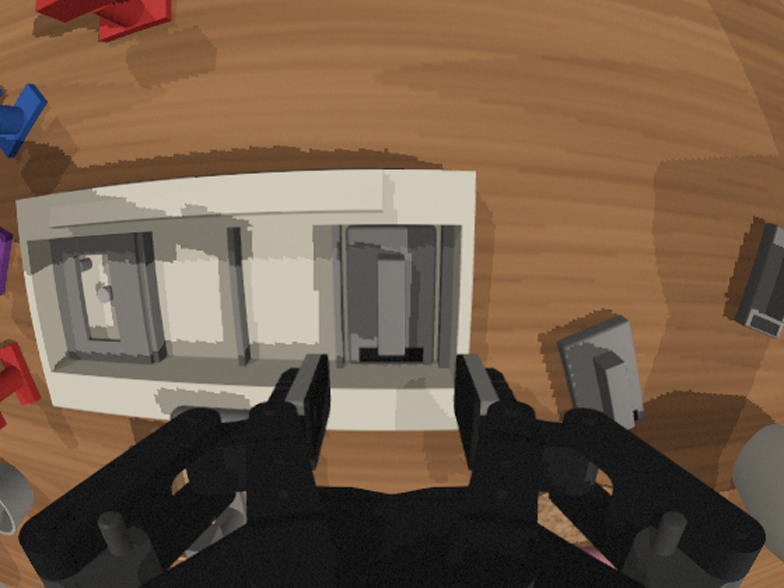

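Run:
```python
from go import *
plan([.55,.265,.12],down(1.97))
```

```text
n 5 row [ 0.829  0.421 -0.212  0.007  0.001 -0.704] total [ 4.15  2.11 -1.06  0.03  0.   -3.52]
```

>>> arm_command --steps '[0.83,0.42,-0.21,0,0,-0.7,0.5,0.83,0.42,-0.21,0,0,-0.7,0.5,0.83,0.42,-0.21,0,0,-0.7,0.5,0.83,0.42,-0.21,0,0,-0.7,0.5,0.83,0.42,-0.21,0,0,-0.7,0.5,0,0,0,0,0,0,0.5,0,0,0,0,0,0,0.5]'

```text
time: 25.68
tool_pos: [0.5525, 0.2626, 0.1163]
tcp_rot: [-1.739, -2.615, 0.004]
wrist_force: [-0.5, 0.2, 0.1]
width: 0.496
```

Run:
```python
from go import *
from carts import carts
st()
d=cam("wrist");save(d["img"],"w15.png",s=1.4);carts(d);np.savez("w15.npz",img=d["img"],pose=d["pose"],K=d["camera_matrix"])
```

```text
t 25.68 p [0.5525 0.2626 0.1163] f [-0.5  0.2  0.1] w 0.496 q [ 0.4   0.22  1.83 -0.    1.09 -1.56]
x [-0.386  0.922 -0.001] z [-0.002 -0.002 -1.   ]
cart xy 0.4948 0.4131 size 77.4 53.3 long-axis rad -0.239 px [447. 212.]
cart xy 0.5686 0.2721 size 78.6 47.6 long-axis rad 0.405 px [282. 225.]
```

View pics/w15.png

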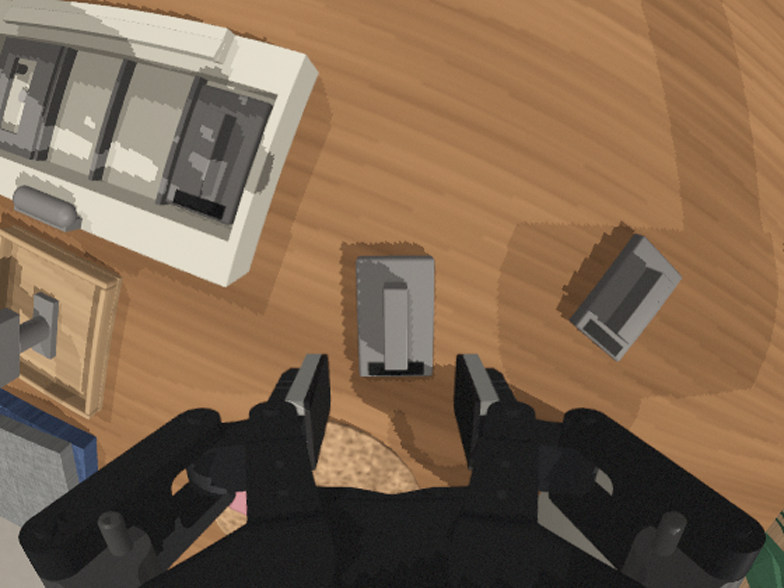

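Run:
```python
from go import *
plan([.5686,.2721,-.0095],down(1.976),split=True)
```

```text
trans(tool,units) [0.1  0.63 4.2 ] rot units [-0.03  0.01 -0.08]
```

>>> arm_command --steps '[0.1,0.63,0.5,0,0,-0.08,0.5,0,0,0.8,0,0,0,0.5,0,0,0.8,0,0,0,0.5,0,0,0.8,0,0,0,0.5,0,0,0.5,0,0,0,0.5,0,0,0,0,0,0,0.5,0,0,0,0,0,0,0.5]'

```text
time: 26.6
tool_pos: [0.5706, 0.2735, 0.0166]
tcp_rot: [1.729, 2.622, 0.001]
wrist_force: [-0.5, 0.1, 0.8]
width: 0.497
```

Run:
```python
from go import *
st()
plan([.5686,.2721,-.0095],down(1.976),split=True)
d=cam("wrist");im=d["img"].copy()
u=proj(d,[.5686,.2721,.034])[0];cv2.circle(im,(int(u[0]),int(u[1])),2,(255,0,0),-1);save(im,"w16.png")
```

```text
t 26.6 p [0.5706 0.2735 0.0166] f [-0.5  0.1  0.8] w 0.497 q [ 0.41  0.36  1.86 -0.    0.92 -1.57]
x [-0.394  0.919 -0.   ] z [ 0.001  0.    -1.   ]
trans(tool,units) [-0.02 -0.08  0.87] rot units [ 0.01  0.   -0.  ]
```

View pics/w16.png

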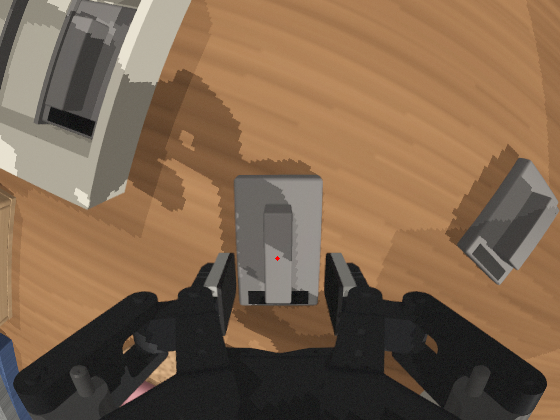

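>>> arm_command --steps '[-0.02,-0.08,0.5,0,0,0,0.5,0,0,0.37,0,0,0,0.5,0,0,0,0,0,0,0.5,0,0,0,0,0,0,0,0,0,0,0,0,0,0,0,0,0,0,0,0,0,0,0,0,0,0,0,0]'

```text
time: 27.52
tool_pos: [0.5681, 0.2721, -0.0101]
tcp_rot: [1.728, 2.623, 0.0]
wrist_force: [0.0, -0.2, 0.3]
width: 0.153
```

>>> arm_command --steps '[0,0,-0.4,0,0,0,0,0,0,-0.8,0,0,0,0,0,0,-0.8,0,0,0,0,0,0,-0.8,0,0,0,0,0,0,0,0,0,0,0]'

```text
time: 28.15
tool_pos: [0.5702, 0.273, 0.077]
tcp_rot: [1.727, 2.62, 0.008]
wrist_force: [0.2, 0.6, -0.2]
width: 0.159
```

Run:
```python
from go import *
st()
plan([.5153,.0718,.075],down(1.602),7)
d=cam("wrist");save(d["img"],"w17.png")
```

```text
t 28.15 p [0.5702 0.273  0.077 ] f [ 0.2  0.6 -0.2] w 0.159 q [ 0.41  0.29  1.83 -0.    1.02 -1.57]
x [-0.395  0.919 -0.   ] z [ 0.006  0.002 -1.   ]
n 7 row [-0.884 -0.466  0.008  0.008 -0.001  0.511] total [-6.19 -3.26  0.06  0.06 -0.01  3.58]
```

View pics/w17.png

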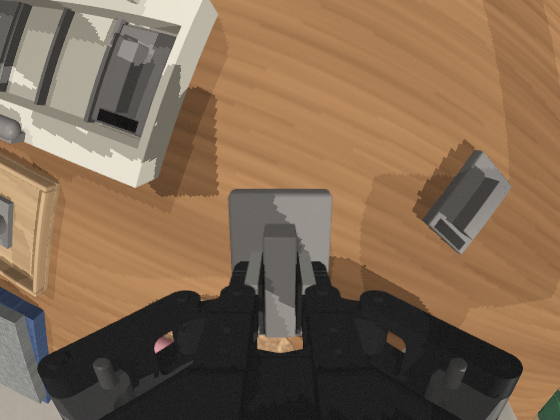

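>>> arm_command --steps '[-0.88,-0.47,0,0,0,0.51,0,-0.88,-0.47,0,0,0,0.51,0,-0.88,-0.47,0,0,0,0.51,0,-0.88,-0.47,0,0,0,0.51,0,-0.88,-0.47,0,0,0,0.51,0,-0.88,-0.47,0,0,0,0.51,0,-0.88,-0.47,0,0,0,0.51,0,0,0,0,0,0,0,0,0,0,0,0,0,0,0]'

```text
time: 29.32
tool_pos: [0.5171, 0.0702, 0.0731]
tcp_rot: [-2.185, -2.256, 0.001]
wrist_force: [0.0, 0.3, -0.3]
width: 0.153
```

Run:
```python
from go import *
st()
plan([.5153,.0718,-.0035],down(1.602),split=True)
d=cam("wrist");save(d["img"],"w18.png")
```

```text
t 29.32 p [0.5171 0.0702 0.0731] f [ 0.   0.3 -0.3] w 0.153 q [ 0.09  0.1   2.06  0.    0.98 -1.52]
x [-0.032  0.999  0.   ] z [-0.001  0.    -1.   ]
trans(tool,units) [ 0.05 -0.06  2.55] rot units [-0.01 -0.    0.01]
```

View pics/w18.png

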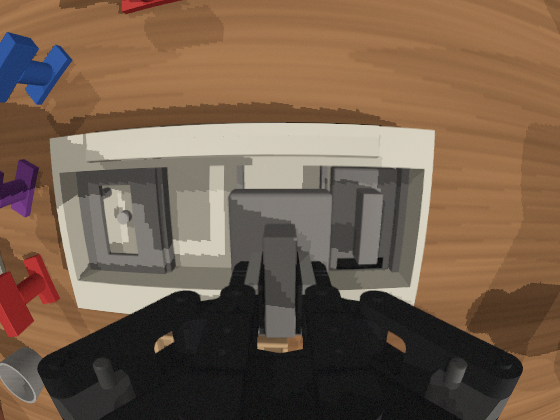

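>>> arm_command --steps '[0.05,-0.06,0.6,0,0,0,0,0,0,0.6,0,0,0,0,0,0,0.5,0,0,0,0,0,0,0,0,0,0,0,0,0,0,0,0,0,0]'

```text
time: 30.0
tool_pos: [0.5157, 0.0714, 0.0226]
tcp_rot: [2.186, 2.256, -0.0]
wrist_force: [0.9, 0.3, -0.5]
width: 0.154
```

Run:
```python
from go import *
st()
plan([.5153,.0718,-.004],down(1.602),split=True)
```

```text
t 30.0 p [0.5157 0.0714 0.0226] f [ 0.9  0.3 -0.5] w 0.154 q [ 0.09  0.17  2.1  -0.    0.88 -1.51]
x [-0.032  0.999 -0.   ] z [-0. -0. -1.]
trans(tool,units) [ 0.01 -0.01  0.89] rot units [-0.    0.    0.01]
```

>>> arm_command --steps '[0,0,0.4,0,0,0,0,0,0,0.3,0,0,0,0,0,0,0.17,0,0,0,0,0,0,0,0,0,0,0,0,0,0,0,0,0,0,0,0,0,0,0,0,0.45,0,0,0,0,0,0,0.45,0,0,0,0,0,0,0.45]'

```text
time: 31.0
tool_pos: [0.5156, 0.0714, -0.0033]
tcp_rot: [2.186, 2.256, 0.0]
wrist_force: [-0.1, 0.3, -0.3]
width: 0.45
```

>>> arm_command --steps '[0,0,-0.4,0,0,0,0.45,0,0,-0.8,0,0,0,0.45,0,0,-0.9,0,0,0,0.45,0,0,-0.9,0,0,0,0.5,0,0,0,0,0,0,0.5]'

```text
time: 31.62
tool_pos: [0.5183, 0.0717, 0.0901]
tcp_rot: [2.183, 2.253, 0.008]
wrist_force: [-0.2, -0.3, 0.6]
width: 0.502
```

Run:
```python
from go import *
from carts import carts
st()
d=cam("wrist");save(d["img"],"w19.png");carts(d)
plan([.465,.36,.12],down(1.33))
```

```text
t 31.62 p [0.5183 0.0717 0.0901] f [-0.2 -0.3  0.6] w 0.502 q [ 0.09  0.08  2.05 -0.    1.01 -1.51]
x [-0.032  0.999  0.   ] z [ 0.007  0.    -1.   ]
n 10 row [ 0.941 -0.273 -0.106  0.003 -0.     0.26 ] total [ 9.41 -2.73 -1.06  0.03 -0.    2.6 ]
```

View pics/w19.png

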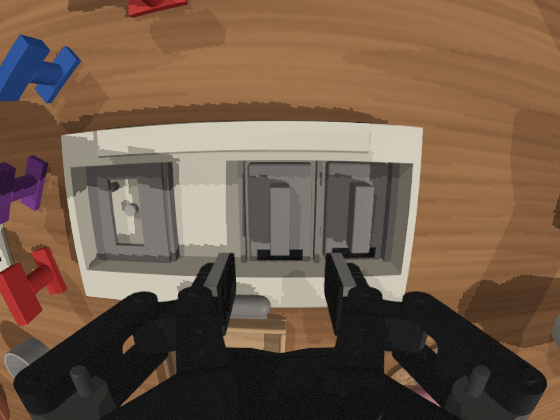

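Bay1 and bay2 are filled, both cartridges flat, at (280,210) and (350,210). Next is the third cartridge, at about (0.495, 0.413).

>>> arm_command --steps '[0.94,-0.27,-0.1,0,0,0.26,0.5,0.94,-0.27,-0.1,0,0,0.26,0.5,0.94,-0.27,-0.1,0,0,0.26,0.5,0.94,-0.27,-0.1,0,0,0.26,0.5,0.94,-0.27,-0.1,0,0,0.26,0.5,0.94,-0.27,-0.1,0,0,0.26,0.5,0.94,-0.27,-0.1,0,0,0.26,0.5,0.94,-0.27,-0.1,0,0,0.26,0.5,0.94,-0.27,-0.1,0,0,0.26,0.5,0.94,-0.27,-0.1,0,0,0.26,0.5]'

```text
time: 32.92
tool_pos: [0.4594, 0.3589, 0.1149]
tcp_rot: [2.472, 1.938, -0.005]
wrist_force: [0.3, -0.5, -0.2]
width: 0.501
```

>>> arm_command --steps '[0,0,0,0,0,0,0.5,0,0,0,0,0,0,0.5]'

```text
time: 33.17
tool_pos: [0.4597, 0.3577, 0.1152]
tcp_rot: [2.471, 1.94, -0.004]
wrist_force: [-0.2, -0.2, -1.3]
width: 0.5
```

Run:
```python
from go import *
from carts import carts
st()
d=cam("wrist");save(d["img"],"w20.png");carts(d)
d=cam("top");save(d["img"],"t20.png")
```

```text
t 33.17 p [0.4597 0.3577 0.1152] f [-0.2 -0.2 -1.3] w 0.5 q [ 0.62  0.17  1.9  -0.    1.08 -0.71]
x [ 0.237  0.971 -0.003] z [-0.002 -0.002 -1.   ]
```

View pics/w20.png

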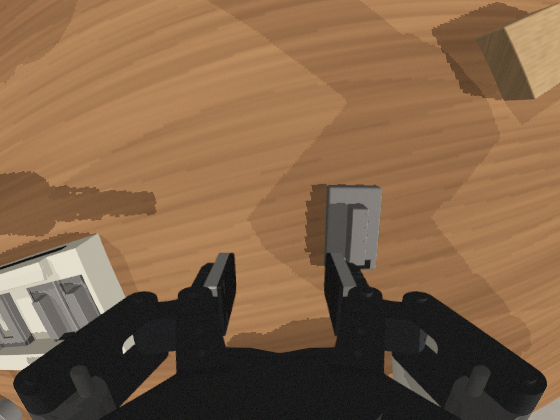

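View pics/t20.png

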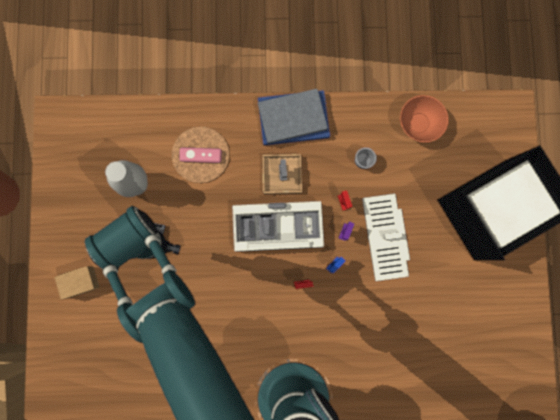

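Run:
```python
from go import *
plan([.4948,.4131,.05],down(1.332),split=True)
```

```text
trans(tool,units) [2.08 0.68 2.18] rot units [-0.01  0.02 -0.02]
```

>>> arm_command --steps '[0.7,0.23,0,0,0,0,0.5,0.7,0.23,0.3,0,0,0,0.5,0.68,0.22,0.5,0,0,0,0.5,0,0,0.5,0,0,0,0.5,0,0,0.5,0,0,0,0.5,0,0,0,0,0,0,0.5,0,0,0,0,0,0,0.5]'

```text
time: 34.15
tool_pos: [0.4951, 0.414, 0.0628]
tcp_rot: [2.472, 1.938, -0.0]
wrist_force: [0.6, 0.5, 0.7]
width: 0.494
```

Run:
```python
from go import *
from carts import carts
st()
d=cam("wrist");
c=carts(d);im=d["img"].copy()
u=proj(d,[.4948,.4131,.034])[0];cv2.circle(im,(int(u[0]),int(u[1])),2,(255,0,0),-1);save(im,"w21.png")
plan([.4948,.4131,-.0095],down(1.332),split=True)
```

```text
t 34.15 p [0.4951 0.414  0.0628] f [0.6 0.5 0.7] w 0.494 q [ 0.66  0.33  1.8  -0.    1.01 -0.67]
x [ 0.238  0.971 -0.   ] z [ 0. -0. -1.]
cart xy 0.4949 0.416 size 78.2 47.6 long-axis rad -0.237 px [282. 220.]
trans(tool,units) [-0.05 -0.01  2.43] rot units [ 0.01 -0.   -0.02]
```

View pics/w21.png

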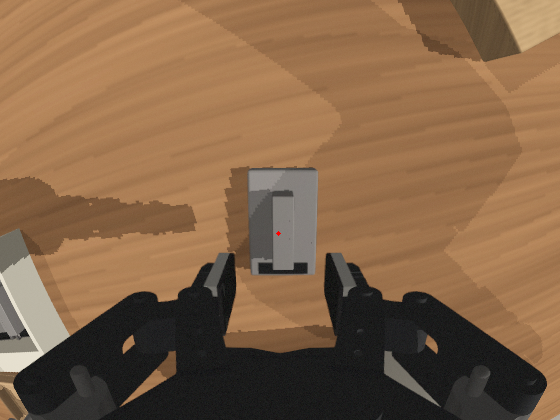

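Close-up centre is (0.4949, 0.416), so I shift +0.07 in tool x and go down 2.43.

>>> arm_command --steps '[0.07,0,0.8,0,0,0,0.5,0,0,0.8,0,0,0,0.5,0,0,0.6,0,0,0,0.5,0,0,0.23,0,0,0,0.5,0,0,0,0,0,0,0.5,0,0,0,0,0,0,0,0,0,0,0,0,0,0,0,0,0,0,0,0,0,0,0,0,0,0,0,0]'

```text
time: 35.33
tool_pos: [0.4967, 0.4172, -0.0091]
tcp_rot: [2.472, 1.939, 0.003]
wrist_force: [-0.4, -0.4, 5.1]
width: 0.152
```

>>> arm_command --steps '[0,0,-0.4,0,0,0,0,0,0,-0.8,0,0,0,0,0,0,-0.8,0,0,0,0,0,0,-0.8,0,0,0,0,0,0,0,0,0,0,0]'

```text
time: 35.95
tool_pos: [0.4972, 0.4176, 0.0763]
tcp_rot: [2.472, 1.939, 0.007]
wrist_force: [0.6, 0.4, -1.3]
width: 0.154
```

Run:
```python
from go import *
st()
plan([.5172,.0128,.08],down(1.602))
d=cam("wrist");save(d["img"],"w22.png")
```

```text
t 35.95 p [0.4972 0.4176 0.0763] f [ 0.6  0.4 -1.3] w 0.154 q [ 0.66  0.32  1.79 -0.    1.03 -0.67]
x [0.238 0.971 0.003] z [ 0.004  0.003 -1.   ]
n 14 row [-0.956  0.149 -0.01   0.002 -0.002 -0.185] total [-13.39   2.08  -0.14   0.03  -0.03  -2.59]
```

View pics/w22.png

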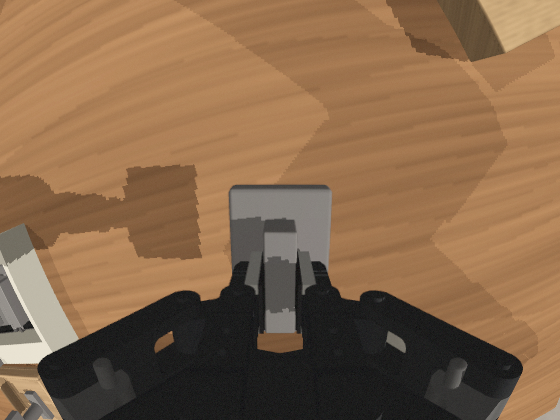

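>>> arm_command --steps '[-0.96,0.15,0,0,0,-0.18,0,-0.96,0.15,0,0,0,-0.18,0,-0.96,0.15,0,0,0,-0.18,0,-0.96,0.15,0,0,0,-0.18,0,-0.96,0.15,0,0,0,-0.19,0,-0.96,0.15,0,0,0,-0.19,0,-0.96,0.15,0,0,0,-0.19,0,-0.96,0.15,0,0,0,-0.19,0,-0.96,0.15,0,0,0,-0.19,0,-0.96,0.15,0,0,0,-0.19,0]'

```text
time: 37.25
tool_pos: [0.4944, 0.1242, 0.0719]
tcp_rot: [-2.27, -2.17, 0.004]
wrist_force: [0.3, 0.9, -0.2]
width: 0.155
```

>>> arm_command --steps '[-0.96,0.15,0,0,0,-0.18,0,-0.96,0.15,0,0,0,-0.18,0,-0.96,0.15,0,0,0,-0.18,0,-0.91,0.13,0,0,0,-0.18,0,0,0,0,0,0,0,0,0,0,0,0,0,0,0]'

```text
time: 38.0
tool_pos: [0.5102, 0.0118, 0.0726]
tcp_rot: [-2.188, -2.252, 0.002]
wrist_force: [-0.1, 0.2, -0.4]
width: 0.15
```

Run:
```python
from go import *
st()
plan([.5172,.0128,-.0025],down(1.602),split=True)
d=cam("wrist");save(d["img"],"w23.png")
```

```text
t 38.0 p [0.5102 0.0118 0.0726] f [-0.1  0.2 -0.4] w 0.15 q [-0.03  0.08  2.08  0.    0.98 -1.63]
x [-0.029  1.     0.   ] z [-0.002  0.    -1.   ]
trans(tool,units) [0.03 0.24 2.5 ] rot units [-0.02 -0.   -0.02]
```

View pics/w23.png

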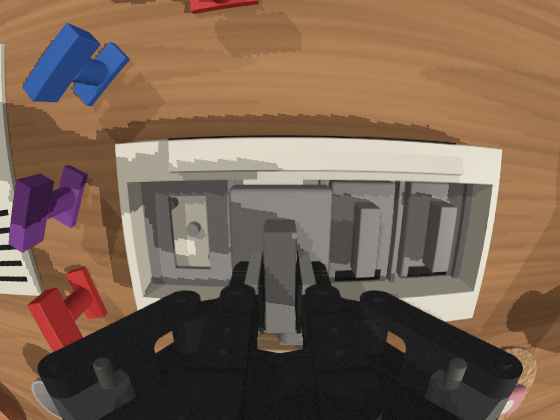

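>>> arm_command --steps '[0.03,0.28,0.6,0,0,0,0,0,0,0.6,0,0,0,0,0,0,0.5,0,0,0,0,0,0,0,0,0,0,0,0,0,0,0,0,0,0]'

```text
time: 38.67
tool_pos: [0.5197, 0.0127, 0.0228]
tcp_rot: [2.188, 2.254, -0.0]
wrist_force: [-0.0, -0.1, -0.5]
width: 0.152
```

Run:
```python
from go import *
st()
plan([.5184,.0128,-.0032],down(1.602),split=True)
```

```text
t 38.67 p [0.5197 0.0127 0.0228] f [-0.  -0.1 -0.5] w 0.152 q [-0.02  0.16  2.1  -0.    0.88 -1.62]
x [-0.03  1.   -0.  ] z [-0. -0. -1.]
trans(tool,units) [ 0.01 -0.04  0.87] rot units [-0.    0.   -0.01]
```

>>> arm_command --steps '[0,-0.03,0.4,0,0,0,0,0,0,0.3,0,0,0,0,0,0,0.15,0,0,0,0,0,0,0,0,0,0,0,0,0,0,0,0,0,0,0,0,0,0,0,0,0.45,0,0,0,0,0,0,0.45,0,0,0,0,0,0,0.45]'

```text
time: 39.67
tool_pos: [0.5189, 0.0126, -0.0027]
tcp_rot: [2.188, 2.254, -0.0]
wrist_force: [-0.2, -0.6, 0.1]
width: 0.448
```

>>> arm_command --steps '[0,0,-0.4,0,0,0,0.45,0,0,-0.8,0,0,0,0.45,0,0,-0.9,0,0,0,0.45,0,0,-0.9,0,0,0,0.5,0,0,-0.9,0,0,0,0.5,0,0,0,0,0,0,0.5]'

```text
time: 40.42
tool_pos: [0.5215, 0.0125, 0.1178]
tcp_rot: [2.185, 2.25, 0.007]
wrist_force: [-0.1, 0.1, -0.6]
width: 0.501
```

Run:
```python
from go import *
st()
d=cam("wrist");save(d["img"],"w24.png",s=1.4);np.savez("w24.npz",img=d["img"],pose=d["pose"],K=d["camera_matrix"])
d=cam("side");save(d["img"],"s24.png",(190,110,420,280),3.4)
```

```text
t 40.42 p [0.5215 0.0125 0.1178] f [-0.1  0.1 -0.6] w 0.501 q [-0.02  0.04  2.03 -0.    1.06 -1.62]
x [-0.03   1.    -0.001] z [ 0.007 -0.    -1.   ]
```

View pics/w24.png

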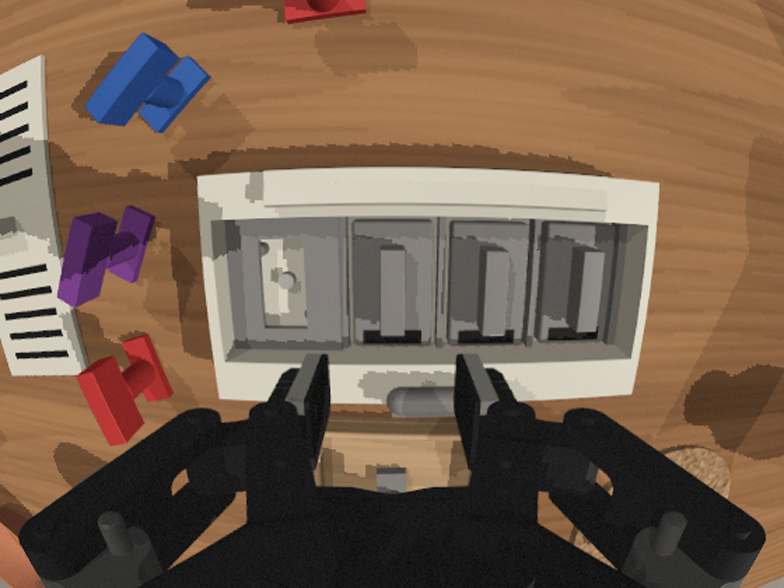

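View pics/s24.png

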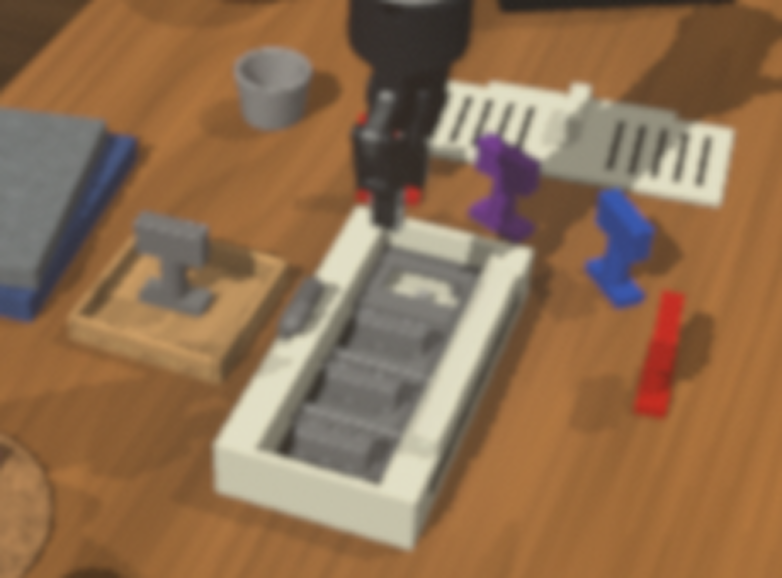

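Run:
```python
from go import *
plan([.48,-.29,.17],down(0.107))
import m
m.rects()
```

```text
n 15 row [-0.62   0.414 -0.123  0.001 -0.     0.951] total [-9.290e+00  6.210e+00 -1.840e+00  1.000e-02 -0.000e+00  1.426e+01]
3043 c 293.3 116.7 wh 51.0 68.6 a 82.9 xy@0.014 [ 0.8631 -0.0209] @.044 [ 0.8532 -0.0189]
355 c 365.5 158.0 wh 21.0 22.0 a 90.0 xy@0.014 [ 0.7272 -0.2439] @.044 [ 0.7203 -0.237 ]
5312 c 516.0 202.6 wh 79.0 87.9 a 59.9 xy@0.014 [ 0.5786 -0.7088] @.044 [ 0.5749 -0.6918]
1156 c 125.5 178.5 wh 36.0 42.0 a 90.0 xy@0.014 [0.6743 0.5019] @.044 [0.6685 0.4925]
3027 c 284.0 227.3 wh 94.2 108.0 a 55.8 xy@0.014 [0.5143 0.0157] @.044 [0.5121 0.0169]
2989 c 386.7 236.6 wh 84.9 38.2 a 80.9 xy@0.014 [ 0.4801 -0.2999] @.044 [ 0.4786 -0.2918]
304 c 297.7 291.2 wh 12.8 49.5 a 85.0 xy@0.014 [ 0.3195 -0.0216] @.044 [ 0.3216 -0.0196]
```

>>> arm_command --steps '[-0.62,0.41,-0.12,0,0,0.95,0.6,-0.62,0.41,-0.12,0,0,0.95,0.6,-0.62,0.41,-0.12,0,0,0.95,0.6,-0.62,0.41,-0.12,0,0,0.95,0.6,-0.62,0.41,-0.12,0,0,0.95,0.6,-0.62,0.41,-0.12,0,0,0.95,0.6,-0.62,0.41,-0.12,0,0,0.95,0.6,-0.62,0.41,-0.12,0,0,0.95,0.6,-0.62,0.41,-0.12,0,0,0.95,0.6,-0.62,0.41,-0.12,0,0,0.95,0.6]'

```text
time: 41.82
tool_pos: [0.553, -0.1987, 0.1483]
tcp_rot: [-2.998, -0.931, 0.004]
wrist_force: [1.3, 0.1, -0.2]
width: 0.601
```

>>> arm_command --steps '[-0.62,0.41,-0.12,0,0,0.95,0.6,-0.62,0.41,-0.12,0,0,0.95,0.6,-0.62,0.41,-0.12,0,0,0.95,0.6,-0.62,0.41,-0.12,0,0,0.95,0.6,-0.62,0.41,-0.12,0,0,0.95,0.6,0,0,0,0,0,0,0.6,0,0,0,0,0,0,0.6]'

```text
time: 42.7
tool_pos: [0.4934, -0.2901, 0.1671]
tcp_rot: [-3.136, -0.171, 0.002]
wrist_force: [-0.6, -0.8, 0.2]
width: 0.601
```

Run:
```python
from go import *
st()
d=cam("wrist");save(d["img"],"w25.png",s=1.4);np.savez("w25.npz",img=d["img"],pose=d["pose"],K=d["camera_matrix"])
```

```text
t 42.7 p [ 0.4934 -0.2901  0.1671] f [-0.6 -0.8  0.2] w 0.601 q [-0.58  0.1   1.87  0.    1.17 -0.68]
x [ 0.994  0.109 -0.001] z [-0.001  0.001 -1.   ]
```

View pics/w25.png

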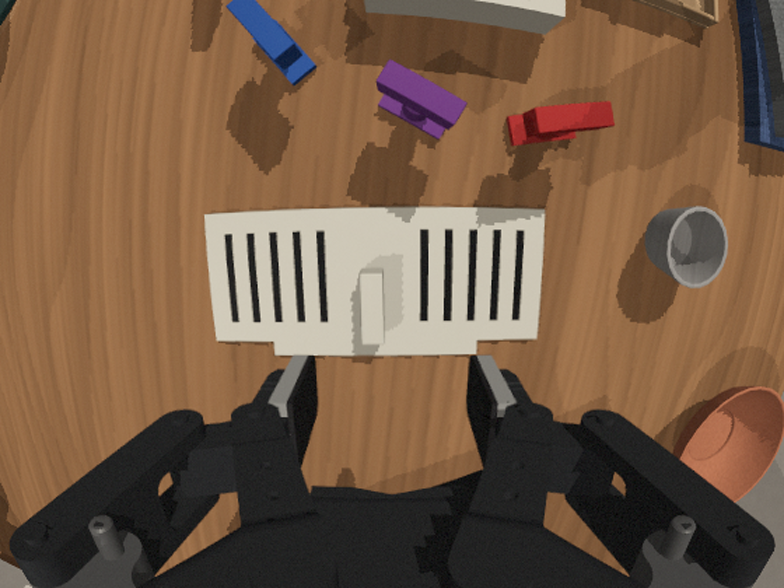

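Run:
```python
from go import *
z=np.load("w25.npz");im=z["img"]
a=[(132,143,162,163),(374,139,404,159),(140,233,170,253),(368,232,398,252)]
t=[cv2.resize(im[y0:y1,x0:x1],None,fx=10,fy=10,interpolation=cv2.INTER_NEAREST) for x0,y0,x1,y1 in a]
cv2.imwrite("pics/c3.png",np.vstack([np.hstack(t[:2]),np.hstack(t[2:])])[:,:,::-1])
```

```text
(no output)
```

View pics/c3.png

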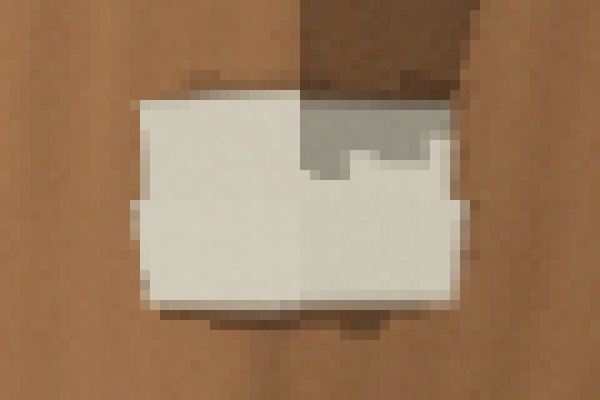

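Run:
```python
from go import *
z=np.load("w25.npz");d=dict(img=z["img"],pose=z["pose"],camera_matrix=z["K"],fish=True)
c=np.array([(146,153),(389.5,149),(384,242.3),(155,243.3)])-.5
P=ray(d,c,.005)[:,:2];print(P.round(4)); rl,rr,fr,fl=P  # image-left is world -x => cover +y side
print([round(float(np.linalg.norm(v)),4) for v in (rr-rl,fr-rr,fl-fr,rl-fl)])
yv=(rl-rr)+(fl-fr);yaw=np.arctan2(-yv[0],yv[1]);xv=(rl-fl)+(rr-fr);print(yaw,np.arctan2(xv[1],xv[0]))
C=P.mean(0);ex=np.array([np.cos(yaw),np.sin(yaw)]);O=C-.005*ex
print("O",O,"rib centre",O-.014*ex,"yaw",yaw,"toolyaw",yaw-np.pi/2)
r=np.array([(360,273),(382,273),(384,345),(361,345)])/1.4-.5
print("rib seen",ray(d,r,.029)[:,:2].mean(0))
lip=ray(d,np.array([(275,355),(477,355)])/1.4-.5,.004)[:,:2];print("lipmid",lip.mean(0),O-.058*ex,np.linalg.norm(lip[0]-lip[1]))
```

```text
[[ 0.3442 -0.2609]
 [ 0.6015 -0.2296]
 [ 0.6143 -0.3323]
 [ 0.3568 -0.3627]]
[0.2592, 0.1035, 0.2593, 0.1026]
1.6901972924169846 1.6938265612604604
O [ 0.47978773 -0.30133315] rib centre [ 0.48145537 -0.31523348] yaw 1.6901972924169846 toolyaw 0.11940096562208802
rib seen [ 0.4809268  -0.31514779]
lipmid [ 0.48675449 -0.3597738 ] [ 0.48669654 -0.3589202 ] 0.16144878783461655
```

Run:
```python
from go import *
plan([.4808,-.3096,.03],down(0.12),split=True)
```

```text
trans(tool,units) [-0.49  0.61  4.58] rot units [-0.01  0.01 -0.1 ]
```

>>> arm_command --steps '[-0.49,0.61,0.5,0,0,-0.1,0.5,0,0,0.9,0,0,0,0.5,0,0,0.9,0,0,0,0.5,0,0,0.9,0,0,0,0.5,0,0,0.9,0,0,0,0.5,0,0,0.48,0,0,0,0.5,0,0,0,0,0,0,0.5,0,0,0,0,0,0,0.5]'

```text
time: 43.75
tool_pos: [0.4821, -0.311, 0.0319]
tcp_rot: [3.135, 0.187, 0.002]
wrist_force: [0.6, 0.2, 0.5]
width: 0.503
```

Run:
```python
from go import *
st()
plan([.4808,-.3096,-.0165],down(0.12),split=True)
d=cam("wrist");im=d["img"].copy()
for p in ([.4798,-.3015,.029],[.4808,-.3096,.029],[.4812,-.3153,.029]):
    u=proj(d,p)[0];cv2.circle(im,(int(u[0]),int(u[1])),2,(255,0,0),-1)
save(im,"w26.png")
```

```text
t 43.75 p [ 0.4821 -0.311   0.0319] f [0.6 0.2 0.5] w 0.503 q [-0.62  0.24  1.98 -0.    0.92 -0.74]
x [0.993 0.119 0.001] z [ 0.001 -0.001 -1.   ]
trans(tool,units) [-0.04 -0.05  1.61] rot units [ 0.01 -0.01 -0.01]
```

View pics/w26.png

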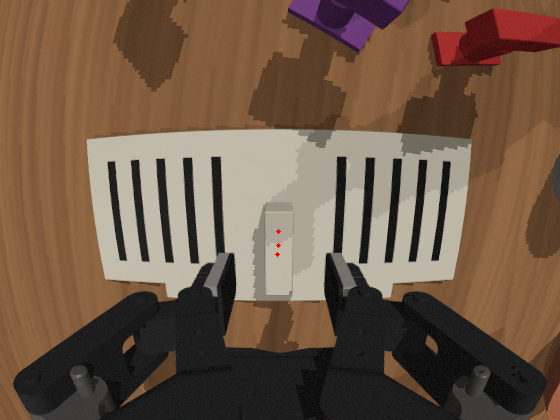

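Rib at (279,250), centred between the pads. Descend and grip.

>>> arm_command --steps '[-0.04,-0.05,0.6,0,0,0,0.5,0,0,0.6,0,0,0,0.5,0,0,0.36,0,0,0,0.5,0,0,0,0,0,0,0.5,0,0,0,0,0,0,0.5,0,0,0,0,0,0,0,0,0,0,0,0,0,0,0,0,0,0,0,0,0,0,0,0,0,0,0,0]' --squeeze 80

```text
time: 44.92
tool_pos: [0.4805, -0.3098, -0.0149]
tcp_rot: [3.135, 0.186, 0.002]
wrist_force: [-0.0, -0.2, 5.7]
width: 0.161
```

Run:
```python
from go import *
s,Rm=st()
T=np.eye(4);T[:3,:3]=Rm;T[:3,3]=s["tool_pos"]
y=1.691;Tc=np.eye(4);Tc[:2,:2]=[[np.cos(y),-np.sin(y)],[np.sin(y),np.cos(y)]];Tc[:2,3]=.4798,-.3015
np.save("grasp.npy",np.linalg.inv(Tc)@T);print((np.linalg.inv(Tc)@T).round(4))
```

```text
t 44.92 p [ 0.4805 -0.3098 -0.0149] f [-0.  -0.2  5.7] w 0.161 q [-0.62  0.3   2.01 -0.    0.83 -0.73]
x [0.993 0.118 0.001] z [ 0.001 -0.001 -1.   ]
[[-1.50e-03 -1.00e+00 -1.40e-03 -8.30e-03]
 [-1.00e+00  1.50e-03 -1.30e-03  3.00e-04]
 [ 1.30e-03  1.40e-03 -1.00e+00 -1.49e-02]
 [ 0.00e+00  0.00e+00  0.00e+00  1.00e+00]]
```

>>> arm_command --steps '[0,0,-0.4,0,0,0,0,0,0,-0.7,0,0,0,0,0,0,-0.9,0,0,0,0,0,0,-0.9,0,0,0,0,0,0,-0.9,0,0,0,0,0,0,-0.9,0,0,0,0,0,0,0,0,0,0,0]' --squeeze 60

```text
time: 45.8
tool_pos: [0.4813, -0.3103, 0.1277]
tcp_rot: [3.133, 0.186, 0.006]
wrist_force: [-0.0, 0.2, -2.2]
width: 0.171
```

```bash
cat > cov.py <<'E'
from go import *
G=np.load("grasp.npy")
yd=.0315;O=np.array([.5164,.0373,0])
Td=np.eye(4);Td[:2,:2]=[[np.cos(yd),-np.sin(yd)],[np.sin(yd),np.cos(yd)]];Td[:3,3]=O
def target(lipx,lipz,th,lipy=0,dz=0):
    "TCP pose with cover_lip at (lipx,lipy,lipz) mm in diffuser frame, slant th rear up"
    Rc=R.from_rotvec([0,-th,0]).as_matrix();lip=np.array([lipx,lipy,lipz])/1e3
    C=np.eye(4);C[:3,:3]=Rc;C[:3,3]=lip-Rc@np.array([-.058,0,0])
    return Td@C@G
def now():
    s=bot.read_state();T=np.eye(4);T[:3,:3]=R.from_rotvec(s["tcp_rot"]).as_matrix();T[:3,3]=s["tool_pos"]
    C=np.linalg.inv(Td)@T@np.linalg.inv(G)
    lip=C[:3,:3]@[-.058,0,0]+C[:3,3];rear=C[:3,:3]@[.056,0,0]+C[:3,3]
    print("lip mm",(lip*1e3).round(1),"rear",(rear*1e3).round(1),"slant",round(float(np.arcsin(C[2,0])),3),"roll",round(float(C[2,1]),3),"yaw",round(float(np.arctan2(C[1,0],C[0,0])),3))
E
python3 - <<'E'
from cov import *
st();now()
T=target(-25,75,0.28);print(T[:3,3]);T2=target(-57.5,45.5,.28);print(T2[:3,3])
plan(T[:3,3]+[0,0,.08],down(-1.5393))
d=cam("wrist");save(d["img"],"w27.png")
E
```

```text
t 45.8 p [ 0.4813 -0.3103  0.1277] f [-0.   0.2 -2.2] w 0.171 q [-0.62  0.13  1.91 -0.    1.09 -0.73]
x [0.993 0.118 0.004] z [ 0.004 -0.003 -1.   ]
lip mm [ -41.4 -395.8  142.7] rear [ -51.5 -282.2  142.5] slant -0.002 roll -0.003 yaw 1.66
[0.54322854 0.03843205 0.07444216]
[0.51074467 0.03740847 0.04494216]
n 16 row [-0.423 -0.714 -0.058 -0.    -0.004  0.99 ] total [ -6.76 -11.42  -0.92  -0.    -0.06  15.83]
```

View pics/w27.png

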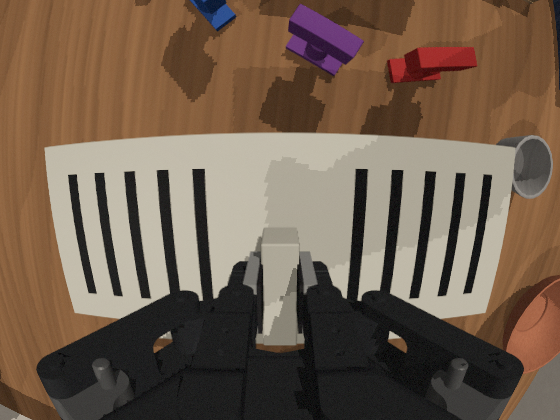

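>>> arm_command --steps '[0.9,0,-0.3,0,0,0,0,0.9,0,-0.3,0,0,0,0]'

```text
time: 46.1
tool_pos: [0.5322, -0.302, 0.1407]
tcp_rot: [-3.134, -0.185, 0.005]
wrist_force: [-0.6, 0.2, -0.9]
width: 0.164
```

Run:
```python
from cov import *
T=target(-25,75,0.28)
plan(T[:3,3]+[0,0,.08],down(-1.5393))
```

```text
n 16 row [-0.501 -0.621 -0.027  0.001  0.003  0.989] total [-8.010e+00 -9.940e+00 -4.300e-01  1.000e-02  4.000e-02  1.583e+01]
```

>>> arm_command --steps '[-0.5,-0.62,-0.02,0,0,0.99,0,-0.5,-0.62,-0.02,0,0,0.99,0,-0.5,-0.62,-0.02,0,0,0.99,0,-0.5,-0.62,-0.02,0,0,0.99,0,-0.5,-0.62,-0.02,0,0,0.99,0,-0.5,-0.62,-0.02,0,0,0.99,0,-0.5,-0.62,-0.02,0,0,0.99,0,-0.5,-0.62,-0.02,0,0,0.99,0]'

```text
time: 47.1
tool_pos: [0.4532, -0.133, 0.1456]
tcp_rot: [2.943, -1.098, -0.006]
wrist_force: [0.1, -0.2, -1.8]
width: 0.161
```

>>> arm_command --steps '[-0.5,-0.62,-0.02,0,0,0.99,0,-0.5,-0.62,-0.02,0,0,0.99,0,-0.5,-0.62,-0.02,0,0,0.99,0,-0.5,-0.62,-0.02,0,0,0.99,0,-0.5,-0.62,-0.02,0,0,0.99,0,-0.5,-0.62,-0.02,0,0,0.99,0,-0.5,-0.62,-0.02,0,0,0.99,0,-0.5,-0.62,-0.02,0,0,0.99,0,0,0,0,0,0,0,0,0,0,0,0,0,0,0]'

```text
time: 48.35
tool_pos: [0.5251, 0.0369, 0.151]
tcp_rot: [2.255, -2.183, -0.003]
wrist_force: [-0.4, 0.4, -2.2]
width: 0.169
```

Run:
```python
from cov import *
st();now()
d=cam("wrist");save(d["img"],"w28.png")
d=cam("side");save(d["img"],"s28.png",(170,50,450,280),2.8)
T=target(-35,70,0.28);plan(T[:3,3],T[:3,:3]);plan(T[:3,3],T[:3,:3],split=True)
```

```text
t 48.35 p [0.5251 0.0369 0.151 ] f [-0.4  0.4 -2.2] w 0.169 q [ 0.02  0.03  1.98 -0.    1.14  1.56]
x [ 0.032 -0.999  0.001] z [-0.003 -0.001 -1.   ]
lip mm [-41.   -1.1 166. ] rear [ 73.   -0.8 165.7] slant -0.002 roll 0.001 yaw 0.002
n 3 row [-0.015  0.04   0.921  0.893  0.002  0.004] total [-0.04  0.12  2.76  2.68  0.01  0.01]
trans(tool,units) [-0.04 -0.27  2.74] rot units [2.68 0.01 0.01]
```

View pics/w28.png

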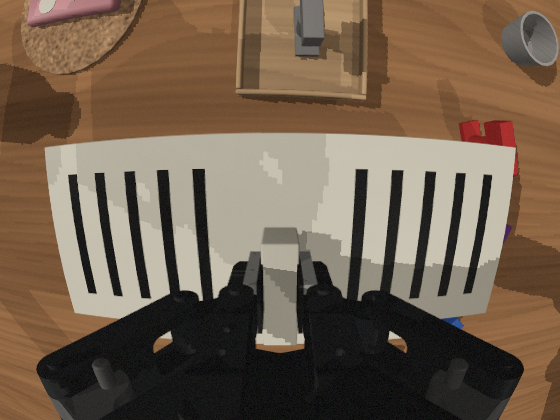

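View pics/s28.png

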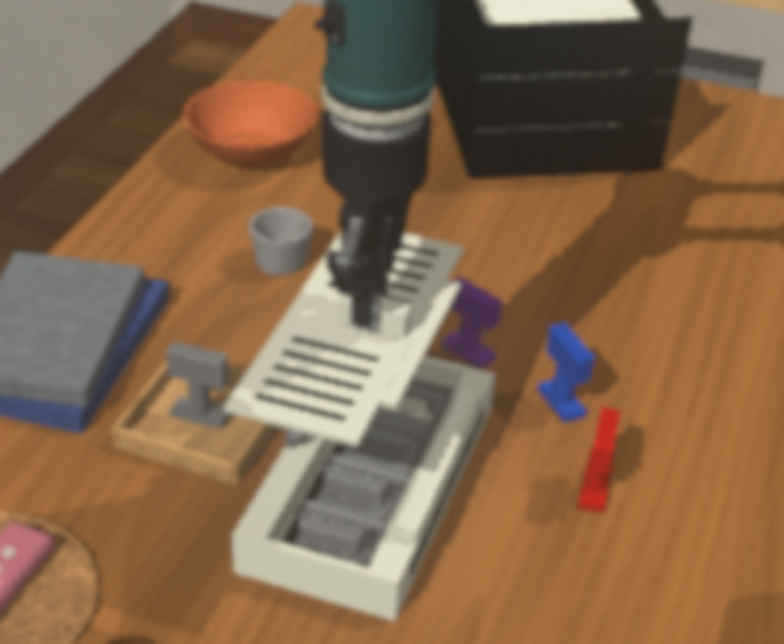

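>>> arm_command --steps '[-0.02,0,0.8,0.9,0,0,0,-0.02,0.04,0.9,0.9,0,0,0,0,0.04,0.9,0.88,0,0,0,0,0,0,0,0,0,0,0,0,0,0,0,0,0]'

```text
time: 49.08
tool_pos: [0.5331, 0.0382, 0.0765]
tcp_rot: [-2.1, 2.037, -0.289]
wrist_force: [0.9, 0.6, -0.6]
width: 0.164
```

Run:
```python
from cov import *
st();now()
d=cam("side");save(d["img"],"s29.png",(210,110,390,280),3.4)
T=target(-42,52,0.28);plan(T[:3,3],T[:3,:3],split=True)
T=target(-44,47,0.28);plan(T[:3,3],T[:3,:3],split=True)
```

```text
t 49.08 p [0.5331 0.0382 0.0765] f [ 0.9  0.6 -0.6] w 0.164 q [ 0.02 -0.06  2.25  0.    0.67  1.56]
x [ 0.03 -1.    0.  ] z [ 0.278  0.008 -0.961]
lip mm [-35.2   0.1  76.9] rear [7.430e+01 1.000e-01 1.087e+02] slant 0.283 roll 0.0 yaw 0.001
trans(tool,units) [0.01 0.5  0.75] rot units [-0.05  0.01  0.01]
trans(tool,units) [0.01 0.61 0.9 ] rot units [-0.05  0.01  0.01]
```

View pics/s29.png

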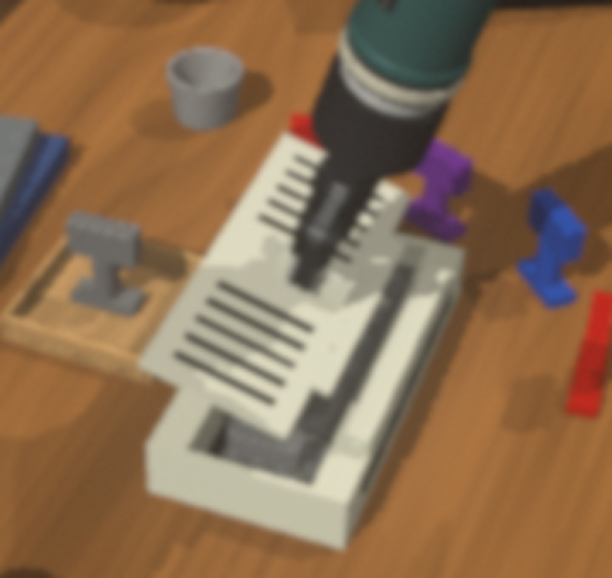

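>>> arm_command --steps '[0,0.28,0.42,0,0,0,0,0,0.28,0.4,0,0,0,0,0,0,0,0,0,0,0,0,0,0,0,0,0,0]'

```text
time: 49.62
tool_pos: [0.5224, 0.0383, 0.0463]
tcp_rot: [-2.101, 2.037, -0.287]
wrist_force: [-0.1, 0.0, -2.6]
width: 0.169
```

Run:
```python
from cov import *
s,Rm=st();now()
T=np.eye(4);T[:3,:3]=Rm;T[:3,3]=s["tool_pos"];C=T@np.linalg.inv(G)
d=cam("side");im=d["img"]
big=cv2.resize(im[150:260,230:360],None,fx=6,fy=6,interpolation=cv2.INTER_CUBIC)
pts=[(-58,80,0),(-58,80,4),(-58,-80,4),(-46,80,4),(-46,129,5),(56,129,5),(56,129,0),(-46,129,0),(56,-129,5)]
for p in pts:
    u=proj(d,(C@np.r_[np.array(p)/1e3,1])[:3])[0];q=((u-[230,150]+.5)*6).astype(int);cv2.circle(big,tuple(map(int,q)),3,(255,0,0),-1)
for p in [(-68,133,44),(68,133,44),(-49.5,90,60),(-68,90,60),(-49.5,90,55),(-68,-133,44)]:
    u=proj(d,(Td@np.r_[np.array(p)/1e3,1])[:3])[0];q=((u-[230,150]+.5)*6).astype(int);cv2.circle(big,tuple(map(int,q)),3,(0,0,255),-1)
cv2.imwrite("pics/s30.png",big[:,:,::-1])
d=cam("wrist");save(d["img"],"w30.png")
T=target(-46,47,0.28);plan(T[:3,3],T[:3,:3],split=True)
```

```text
t 49.62 p [0.5224 0.0383 0.0463] f [-0.1  0.  -2.6] w 0.169 q [ 0.02 -0.03  2.29  0.    0.61  1.56]
x [ 0.031 -1.     0.   ] z [ 0.276  0.008 -0.961]
lip mm [-45.9   0.5  46.7] rear [63.7  0.6 78.4] slant 0.281 roll 0.001 yaw 0.001
trans(tool,units) [0.02 0.03 0.01] rot units [-0.03  0.01  0.01]
```

View pics/s30.png

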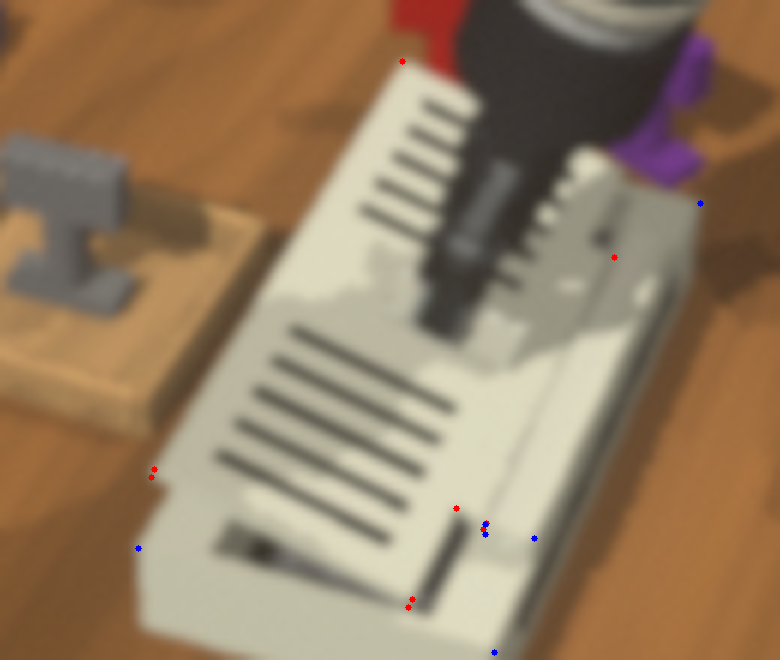

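View pics/w30.png

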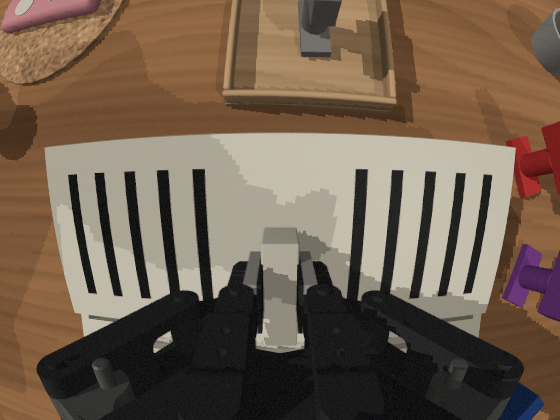

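Run:
```python
from cov import *
now()
T=target(-52,46.5,0.28);plan(T[:3,3],T[:3,:3],split=True)
T=target(-58,46,0.28);plan(T[:3,3],T[:3,:3],split=True)
```

```text
lip mm [-45.2   0.4  47.4] rear [64.3  0.6 79.2] slant 0.283 roll 0.001 yaw 0.001
trans(tool,units) [ 0.02  0.23 -0.03] rot units [-0.03  0.01  0.01]
trans(tool,units) [ 0.02  0.42 -0.07] rot units [-0.03  0.01  0.01]
```

>>> arm_command --steps '[0.02,0.12,-0.02,0,0,0,0,0,0.11,-0.02,0,0,0,0,0,0,0,0,0,0,0,0,0,0,0,0,0,0]'

```text
time: 50.22
tool_pos: [0.5156, 0.0375, 0.046]
tcp_rot: [-2.101, 2.037, -0.288]
wrist_force: [0.5, -0.3, -1.5]
width: 0.163
```

Run:
```python
from cov import *
now();st()
T=target(-58,46,0.28);plan(T[:3,3],T[:3,:3],split=True)
```

```text
lip mm [-52.6  -0.2  46.4] rear [56.9 -0.1 78.2] slant 0.282 roll 0.001 yaw 0.001
t 50.23 p [0.5156 0.0375 0.046 ] f [ 0.5 -0.3 -1.5] w 0.163 q [ 0.02 -0.05  2.3   0.    0.61  1.56]
x [ 0.031 -1.     0.   ] z [ 0.277  0.008 -0.961]
trans(tool,units) [-0.    0.18 -0.03] rot units [-0.02  0.01  0.01]
```

>>> arm_command --steps '[0,0.09,-0.02,0,0,0,0,0,0.09,-0.01,0,0,0,0,0,0,0,0,0,0,0,0,0,0,0,0,0,0]'

```text
time: 50.72
tool_pos: [0.5101, 0.0373, 0.0452]
tcp_rot: [-2.101, 2.037, -0.288]
wrist_force: [-0.7, -0.5, -2.0]
width: 0.166
```

Run:
```python
from cov import *
now();s,Rm=st()
T=np.eye(4);T[:3,:3]=Rm;T[:3,3]=s["tool_pos"];C=T@np.linalg.inv(G)
d=cam("side");im=d["img"]
big=cv2.resize(im[150:260,230:360],None,fx=6,fy=6,interpolation=cv2.INTER_CUBIC)
cv2.imwrite("pics/s31.png",big[:,:,::-1])
for th in (.2,.17):
    T=target(-58,45,th);plan(T[:3,3],T[:3,:3],4);plan(T[:3,3],T[:3,:3],split=True)
```

```text
lip mm [-58.1  -0.2  45.7] rear [51.4 -0.1 77.4] slant 0.282 roll 0.001 yaw 0.001
t 50.73 p [0.5101 0.0373 0.0452] f [-0.7 -0.5 -2. ] w 0.166 q [ 0.02 -0.06  2.31  0.    0.6   1.56]
x [ 0.031 -1.     0.   ] z [ 0.277  0.008 -0.961]
n 4 row [-0.001  0.011  0.04  -0.196  0.002  0.002] total [-0.    0.05  0.16 -0.78  0.01  0.01]
trans(tool,units) [-0.    0.05  0.16] rot units [-0.78  0.01  0.01]
n 4 row [-0.001  0.015  0.052 -0.268  0.002  0.002] total [-0.    0.06  0.21 -1.07  0.01  0.01]
trans(tool,units) [-0.    0.07  0.21] rot units [-1.07  0.01  0.01]
```

View pics/s31.png

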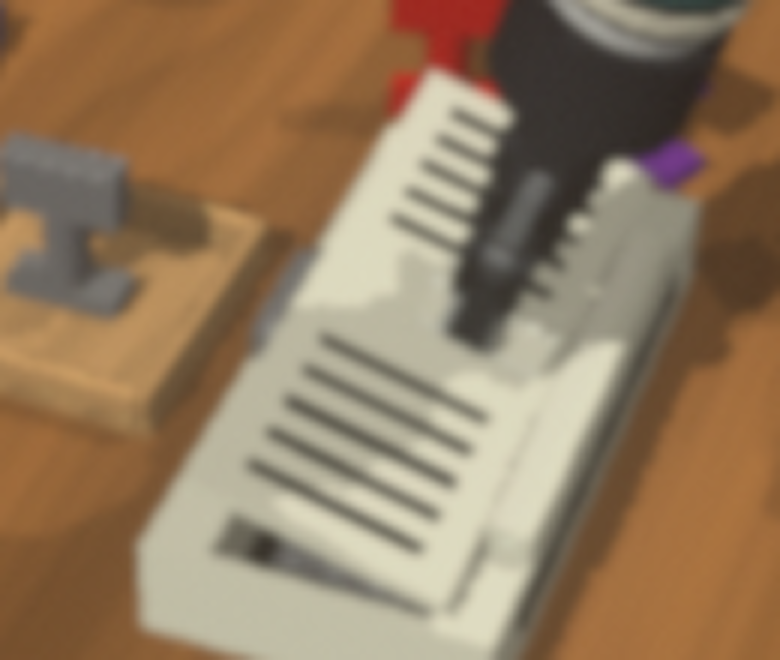

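Run:
```python
from cov import *
T=target(-59.5,45,.19);plan(T[:3,3],T[:3,:3],5);now()
```

```text
n 5 row [-0.001  0.02   0.033 -0.176  0.002  0.001] total [-0.    0.1   0.16 -0.88  0.01  0.01]
lip mm [-58.   -0.2  45.7] rear [51.5 -0.1 77.5] slant 0.282 roll 0.001 yaw 0.001
```

>>> arm_command --steps '[0,0.02,0.03,-0.18,0,0,0,0,0.02,0.03,-0.18,0,0,0,0,0.02,0.03,-0.18,0,0,0,0,0.02,0.03,-0.18,0,0,0,0,0.02,0.04,-0.18,0,0,0,0,0,0,0,0,0,0]'

```text
time: 51.52
tool_pos: [0.5088, 0.0372, 0.0398]
tcp_rot: [-2.155, 2.09, -0.195]
wrist_force: [0.5, 0.2, -1.4]
width: 0.167
```

Run:
```python
from cov import *
now();st()
T=target(-59.5,44.5,.17);plan(T[:3,3],T[:3,:3],split=True)
d=cam("wrist");save(d["img"],"w32.png")
```

```text
lip mm [-59.2  -0.2  45.2] rear [52.8 -0.1 66.4] slant 0.188 roll 0.001 yaw 0.001
t 51.52 p [0.5088 0.0372 0.0398] f [ 0.5  0.2 -1.4] w 0.167 q [0.02 0.   2.25 0.   0.7  1.56]
x [ 0.031 -1.     0.   ] z [ 0.185  0.005 -0.983]
trans(tool,units) [-0.    0.02  0.05] rot units [-0.17  0.01  0.01]
```

View pics/w32.png

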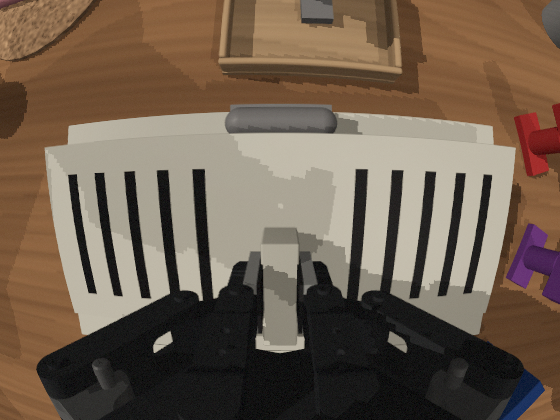

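>>> arm_command --steps '[0,0.02,0.05,-0.17,0,0,0,0,0,0,0,0,0,0,0,0,0,0,0,0,0.45,0,0,0,0,0,0,0.45,0,0,0,0,0,0,0.45]'

```text
time: 52.2
tool_pos: [0.5082, 0.0372, 0.0385]
tcp_rot: [-2.165, 2.099, -0.178]
wrist_force: [-0.6, 0.3, 0.8]
width: 0.452
```

>>> arm_command --steps '[0,0,-0.4,0,0,0,0.45,0,0,-0.8,0,0,0,0.45,0,0,-0.8,0,0,0,0.45,0,0,0,0,0,0,0.45]'

```text
time: 52.7
tool_pos: [0.5002, 0.037, 0.1005]
tcp_rot: [-2.162, 2.096, -0.184]
wrist_force: [-0.3, -0.8, -0.3]
width: 0.454
```

Run:
```python
from cov import *
st()
d=cam("wrist");save(d["img"],"w33.png");np.savez("w33.npz",img=d["img"],pose=d["pose"],K=d["camera_matrix"])
d=cam("side");im=d["img"];save(im,"s33.png",(210,130,370,260),4.5)
# press point: cover x=30,y=0 -> with slant .17
th=.17
p=Td@np.r_[np.array([-59.5+88*np.cos(th),0,44+88*np.sin(th)+5])/1e3,1];print("press pt top",p[:3])
plan([p[0],p[1],.11],down(-1.5393),split=True)
```

```text
t 52.7 p [0.5002 0.037  0.1005] f [-0.3 -0.8 -0.3] w 0.454 q [ 0.02 -0.09  2.21  0.    0.85  1.56]
x [ 0.031 -1.     0.   ] z [ 0.174  0.005 -0.985]
press pt top [0.54361795 0.03815765 0.06388805]
trans(tool,units) [ 0.01 -1.57 -0.15] rot units [-1.62 -0.   -0.01]
```

View pics/w33.png

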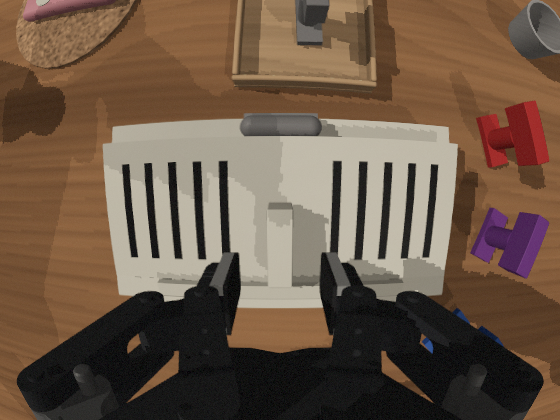

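View pics/s33.png

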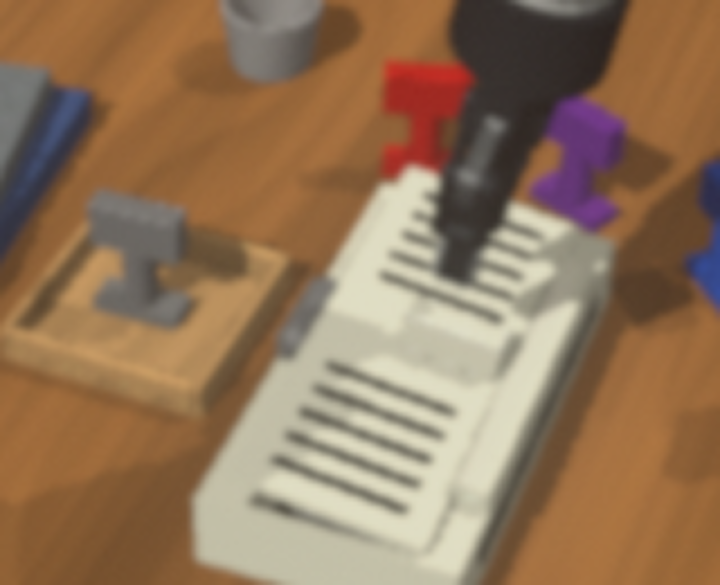

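>>> arm_command --steps '[0,0,-0.4,-0.5,0,0,0,0,-0.5,-0.2,-0.6,0,0,0,0,-0.5,0,-0.5,0,0,0,0,-0.4,0,0,0,0,0,0,0,0,0,0,0,0,0,0,0,0,0,0,0]'

```text
time: 53.55
tool_pos: [0.5356, 0.0381, 0.1168]
tcp_rot: [2.255, -2.186, -0.001]
wrist_force: [-0.2, 0.3, 0.2]
width: -0.001
```

Run:
```python
from cov import *
st()
plan([.5440,.0381,.05],down(-1.5393),split=True)
d=cam("wrist");save(d["img"],"w34.png")
```

```text
t 53.55 p [0.5356 0.0381 0.1168] f [-0.2  0.3  0.2] w -0.001 q [ 0.02  0.08  1.99 -0.    1.07  1.56]
x [ 0.031 -1.     0.   ] z [-0.001 -0.    -1.   ]
trans(tool,units) [ 0.01 -0.28  2.22] rot units [ 0.01 -0.   -0.01]
```

View pics/w34.png

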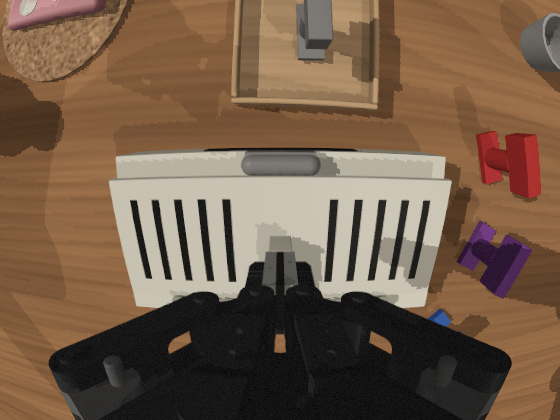

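>>> arm_command --steps '[0,-0.34,0,0,0,0,0,0,0,0.8,0,0,0,0,0,0,0.8,0,0,0,0,0,0,0.6,0,0,0,0,0,0,0,0,0,0,0,0,0,0,0,0,0,0]'

```text
time: 54.35
tool_pos: [0.5481, 0.0384, 0.0525]
tcp_rot: [-2.254, 2.186, -0.003]
wrist_force: [0.2, 0.1, 0.2]
width: 0.004
```

>>> arm_command --steps '[0,0,0.15,0,0,0,0,0,0,0.15,0,0,0,0,0,0,0,0,0,0,0]'

```text
time: 54.72
tool_pos: [0.5471, 0.0384, 0.0424]
tcp_rot: [-2.255, 2.187, -0.001]
wrist_force: [-0.6, -0.7, -0.3]
width: -0.002
```

>>> arm_command --steps '[0,0,0.1,0,0,0,0,0,0,0.1,0,0,0,0,0,0,0,0,0,0,0]'

```text
time: 55.1
tool_pos: [0.5476, 0.0385, 0.0367]
tcp_rot: [-2.255, 2.186, -0.002]
wrist_force: [0.8, -0.5, 0.9]
width: -0.0
```

>>> arm_command --steps '[0,0,0.1,0,0,0,0,0,0,0.1,0,0,0,0,0,0,0,0,0,0,0]'

```text
time: 55.48
tool_pos: [0.5475, 0.0384, 0.0305]
tcp_rot: [-2.255, 2.187, -0.001]
wrist_force: [-0.1, 0.8, 1.2]
width: -0.005
```

Run:
```python
from cov import *
st()
d=cam("wrist");save(d["img"],"w35.png")
d=cam("side");im=d["img"];save(im,"s35.png",(210,130,370,260),4.5)
```

```text
t 55.48 p [0.5475 0.0384 0.0305] f [-0.1  0.8  1.2] w -0.005 q [ 0.02  0.2   2.03 -0.    0.91  1.57]
x [ 0.031 -1.     0.   ] z [ 0.001 -0.    -1.   ]
```

View pics/w35.png

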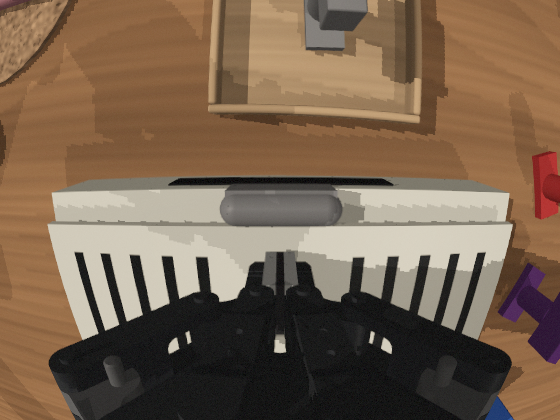

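View pics/s35.png

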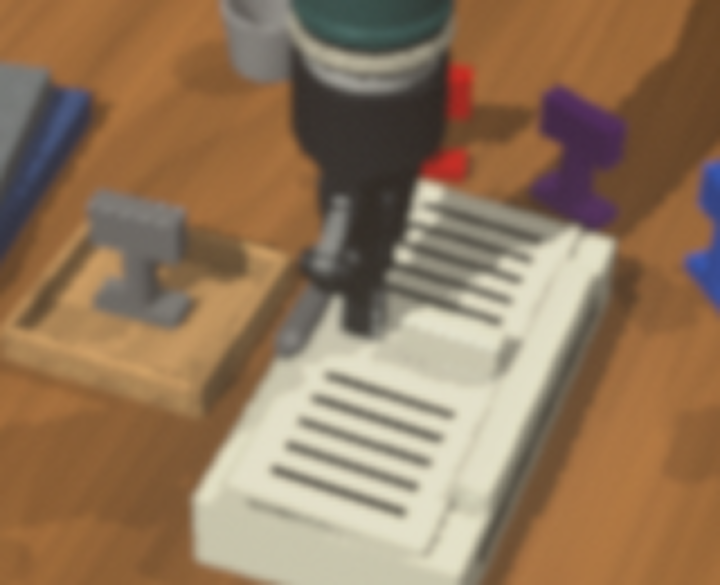

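>>> arm_command --steps '[0,0,0.08,0,0,0,0,0,0,0.08,0,0,0,0,0,0,0,0,0,0,0]'

```text
time: 55.95
tool_pos: [0.5465, 0.0384, 0.0252]
tcp_rot: [2.255, -2.187, -0.0]
wrist_force: [-0.7, -0.1, -0.1]
width: -0.001
```

>>> arm_command --steps '[0,0,0.06,0,0,0,0,0,0,0.06,0,0,0,0,0,0,0,0,0,0,0]'

```text
time: 56.32
tool_pos: [0.5473, 0.0384, 0.024]
tcp_rot: [2.255, -2.187, 0.001]
wrist_force: [-5.6, -0.3, 12.6]
width: 0.0
```

Run:
```python
from cov import *
st()
d=cam("wrist");save(d["img"],"w36.png")
d=cam("side");im=d["img"];save(im,"s36.png",(210,130,370,260),4.5)
```

```text
t 56.33 p [0.5473 0.0384 0.024 ] f [-5.6 -0.3 12.6] w 0.0 q [ 0.02  0.21  2.04 -0.    0.89  1.57]
x [ 0.031 -1.     0.   ] z [ 0. -0. -1.]
```

View pics/w36.png

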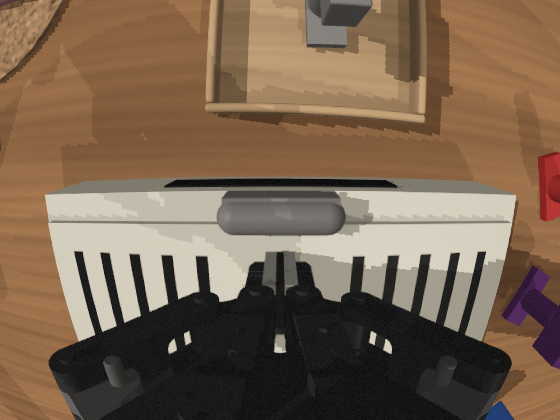

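View pics/s36.png

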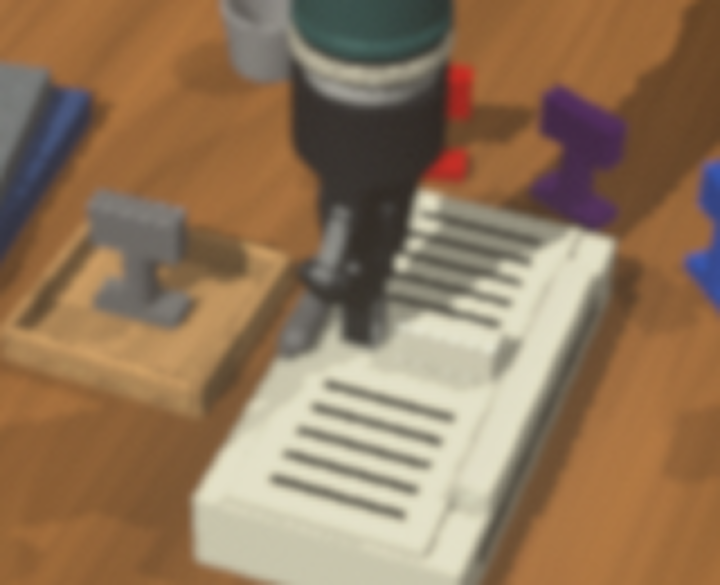

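>>> arm_command --steps '[0,0,0.04,0,0,0,0,0,0,0,0,0,0,0,0,0,0,0,0,0,0]'

```text
time: 56.8
tool_pos: [0.5473, 0.0384, 0.024]
tcp_rot: [2.255, -2.187, 0.001]
wrist_force: [-8.8, -0.5, 20.1]
width: -0.003
```

>>> arm_command --steps '[0,0,-0.3,0,0,0,0,0,0,-0.6,0,0,0,0,0,0,-0.9,0,0,0,0,0,0.5,-0.9,0,0,0,0,0,0.9,-0.9,0,0,0,0,0,0,0,0,0,0,0]'

```text
time: 57.55
tool_pos: [0.5063, 0.0372, 0.1321]
tcp_rot: [-2.252, 2.184, -0.007]
wrist_force: [1.2, 0.5, 0.2]
width: -0.002
```

Run:
```python
from cov import *
st()
d=cam("wrist");im=d["img"].copy();save(im,"w37.png",s=1.4)
def T(y,x,o):
    A=np.eye(4);return A
fit={"rl":(-2+56,129,49),"rr":(54,-129,49),"fl":(-48,129,49),"fr":(-48,-129,49)}
for k,p in fit.items():
    print(k,proj(d,(Td@np.r_[np.array(p)/1e3,1])[:3])[0].round(1)*1.4)
d=cam("side");save(d["img"],"s37.png",(210,130,370,260),4.5)
```

```text
t 57.55 p [0.5063 0.0372 0.1321] f [1.2 0.5 0.2] w -0.002 q [ 0.02  0.    2.04 -0.    1.09  1.56]
x [ 0.031 -1.     0.   ] z [ 0.006 -0.    -1.   ]
rl [174.72 191.66]
rr [609.42 191.8 ]
fl [190.26 353.64]
fr [593.88 353.64]
```

View pics/w37.png

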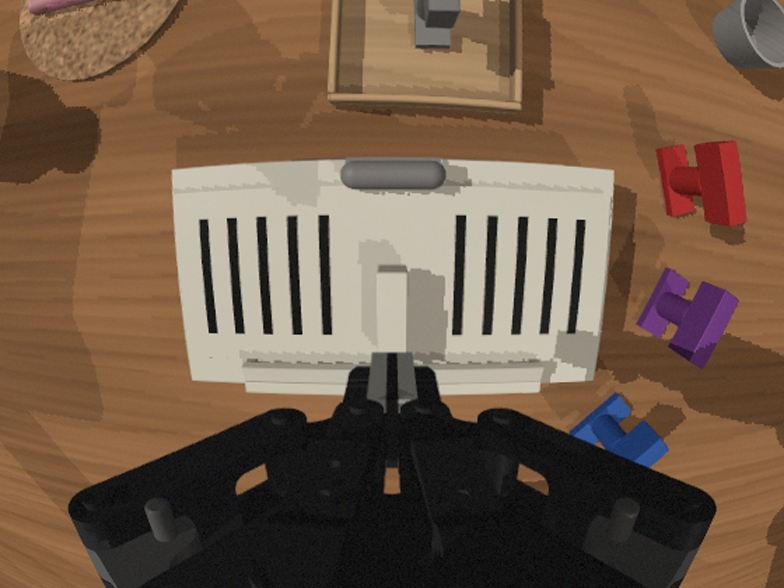

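View pics/s37.png

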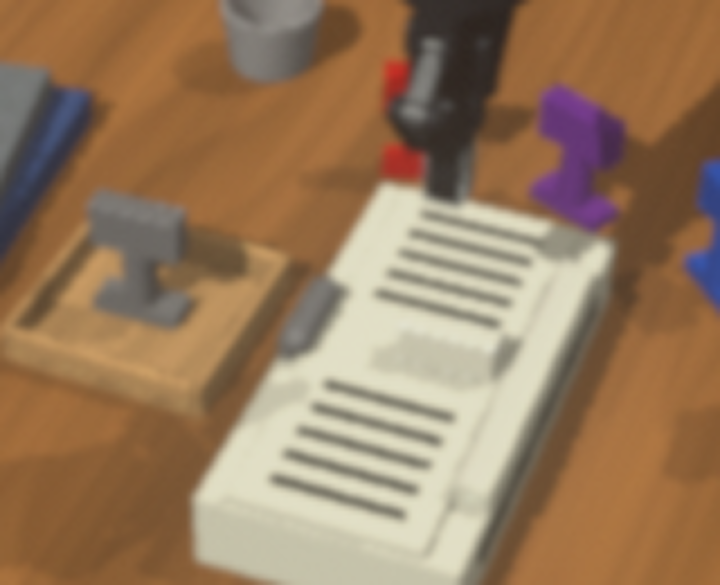

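Run:
```python
from cov import *
d=cam("wrist");im=d["img"];save(im,"w38.png",(118,100,448,170),2.4)
s=cam("side");save(s["img"],"s38.png",(255,180,330,260),7)
for z in (44,49,54):
    print(z,[((proj(d,(Td@np.r_[np.array((54,y,z))/1e3,1])[:3])[0]-[118,100])*2.4).round(0) for y in (129,-129)],
     [((proj(s,(Td@np.r_[np.array((x,129,z))/1e3,1])[:3])[0]-[255,180])*7).round(0) for x in (54,-48)])
```

```text
44 [array([19., 87.]), array([759.,  87.])] [array([ 30., 429.]), array([340., 520.])]
49 [array([13., 87.]), array([765.,  87.])] [array([ 30., 418.]), array([340., 509.])]
54 [array([ 6., 88.]), array([771.,  88.])] [array([ 29., 407.]), array([341., 497.])]
```

View pics/w38.png

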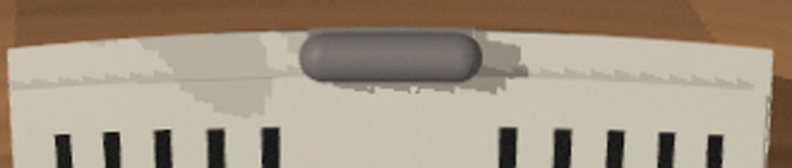

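View pics/s38.png

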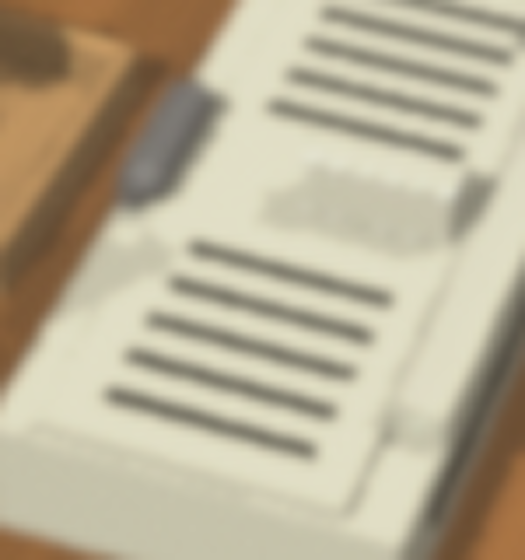

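Run:
```python
from cov import *
d=cam("wrist")
f=lambda p:((proj(d,(Td@np.r_[np.array(p)/1e3,1])[:3])[0]-[118,100])*2.4).round(1)
print("nose front at rest",f((51,0,57)),"nose at .3 rad?",f((55,0,57)),"edge mid",f((54,0,49)),"rear",f((67,0,57)),"ends",f((59,28,57)),f((59,-28,57)))
s=cam("top");save(s["img"],"t38.png")
```

```text
nose front at rest [389.   78.6] nose at .3 rad? [389.   65.6] edge mid [389.   68.8] rear [389.   26.7] ends [297.3  53.6] [480.8  53.7]
```

View pics/t38.png

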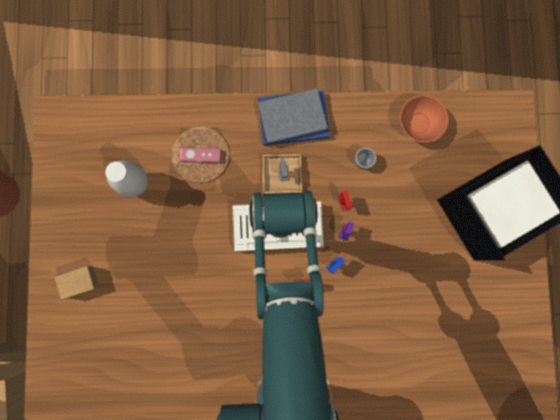

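Run:
```python
from h import *
print(bot.finish_job()); print(bot.read_state()["time"])
```

```text
the job is handed in; nothing more can be done
None
the job is handed in; nothing more can be done
```

I handed the job in at about 58 s, with every step done in the order asked; the interface reports no verdict, so I can't confirm it passed.

**What I did:**
- **Lock:** I turned the grey transit lock anticlockwise to line up with the diffuser's x. I then lifted it out and stood it upright in the tray.
- **Cartridges:** all three that were out went into bay2, bay1 and bay0 and looked flat there.
- **Cover:** I hooked the lip in at a slant of 0.28 rad, with the lip at x ≈ -58 mm and z ≈ 45.7 mm. I lowered the cover onto the catch, then pressed it down behind the rib; the force peaked at 20 N with the plate flat, the top of the suggested range.

**Last checks:**
- The cover's edges are where a flat, fitted cover should be, to within a pixel or two.
- The catch nose is back over the rear edge at its rest position, and the gripper touches nothing.
- The lock is in the tray. The vase, tealight holder and controller look undisturbed.

**What disagreed:** the description puts the fingertips 14 mm ahead of the TCP, but they were really about 25 to 30 mm behind it. My first grip on the lock therefore closed in the air above the bar, moving nothing. I corrected for this in every later grasp.

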